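Carry lacquered pendants over the changeover of a two-pad light-curing station

TASK

The brass pendants on the left curing pad have set enough to go on to the right pad, but their lacquer is still tacky and must not be touched by the hand. Move the changeover switch from the left pad to centre off and let it rest there for at least three seconds before you move a pendant; then, with the light still off, slide the lifter under each pendant in turn and carry it to the right pad so that every one lies flat on a free pair of ribs there, without dropping any. Stand the lifter back on its rubber mat and, only when all the pendants are across, throw the switch on to the right pad; leave the jar, the wax block and the little glass behind where they are.

Things in the scene. Friction and masses are not known exactly. Their poses are not given: they have to be found in the camera images.
- station: Light-curing station, fixed to the bench: a grey switch box (92 mm deep, 64 wide, 50 high) with a black pad on each side of it. Origin under the middle of the switch box on the bench; x points away from the worker, y to the left pad, z up. The lever stands out of the middle of the box's top.
- changeover (a joint): Red-gripped lever of the changeover switch, hinged along the station's x, 44 mm above the station's origin. Value in rad: 0 = leaning 0.6 rad left (+y), left pad lit; 0.6 = upright, centre off; 1.2 = leaning 0.6 rad right (-y), right pad lit. A sprung click holds it at these three and pulls it in from about 0.25 rad either side; about 6 N at the grip takes it over. Stops just beyond 0 and 1.2.
- changeover_grip (a point): Middle of the red grip of the lever, 49 mm from its hinge: a round grip 17 mm across and 38 mm long along the lever. Can be pinched front to back (along the station's x) or pushed from the side.
- left_pad: Left curing pad, 110 mm deep (x), 246 wide (y), fixed to the station. Origin on the bench under its middle; x points from its open front edge (x = -55 mm) to the 52 mm high wall at its back (from x = 49 mm). Floor 16 mm above the bench. Three pairs of aluminium ribs along x, tops 36 mm above the bench, on the lines y = +80, 0 and -80 mm; pendants lie across them.
- right_pad: Right curing pad, the same in every measure as the left one; empty at the start. Each rib pair of either pad leaves a clear channel 48 mm wide and 20 mm deep between floor and rib tops, open at the front, for the lifter's blade; each rib is 4 mm thick and reaches from x = -52 to +48 mm.
- right_pad_a (a point): Right pad: middle of the rib pair on y = +80 mm, at the height of the rib tops (axes as the pad's).
- right_pad_b (a point): Right pad: middle of the rib pair on y = 0, at the height of the rib tops.
- right_pad_c (a point): Right pad: middle of the rib pair on y = -80 mm, at the height of the rib tops.
- lifter: Offset spatula, 266 mm long, 0.15 kg, nose-heavy (balances at about x = 55 mm), that stands by itself on its blade and a heel. Origin under the middle of the handle, level with the blade's underside; x points to the blade's tip, z up. Handle: dark wood, 120 mm along x (-60 to +60), 18 wide, 16 high, axis 48 mm above the origin; grip it across y from above at x = 0. Heel at x = -78 mm, 59 mm wide, down to blade level.
- lifter_blade (a point): Middle of the lifter's blade, on its upper face, at x = 142 mm of the lifter. The blade is flat steel, 38 mm wide (y), 2 mm thick, from x = 105 to 185 mm; its underside is level with the lifter's origin. A round steel neck climbs from it at x = 108 mm to the handle at x = 72 mm.
- bench_mat: Flat black rubber mat on the bench, 290 mm (its x) by 85 mm, 3 mm thick, fixed; the lifter belongs on it. Origin under its middle.
- blank_a: Brass pendant, a thin flat figure-of-eight plate with two holes, tacky with lacquer; counts as a plate 38 mm (x) by 70 mm (y) by 7 mm. Origin in the middle of its underside. It lies with its long way (y) across the ribs of one channel of the left pad. Two or three of the three are there.
- blank_b: Second pendant, the same (may be absent).
- blank_c: Third pendant, the same (may be absent).
- flux_jar: White jar with violet cap, 58x60x83 mm, a bystander.
- beeswax: Block of saw wax, 32x46x21 mm, a bystander.
- small_tumbler: Little glass tumbler, 41 mm across, 47 high, a bystander.
Not all that is in view belongs to the job. Leave any red look-alike of the blank_c alone.

How it is judged:
By the outcome, as a careful person would: the job done as asked, in the order asked, and still so for the second after the job is handed in, with the robot touching nothing.
Of blank_a, blank_b, blank_c only 2 to 3 are there at a start; the rules pass over those that are not, and their reading is None.
At some moment in a run one of lifter may be knocked a few centimetres aside while the robot is not near it.
It also fails if it takes over 210 s, if anything falls off the work surface, if the arm or the gripper's body presses on something with over 40 N, if the wrist force passes 120 N, or if a joint passes its speed limit or range.

ROBOT

A 7-joint arm with a two-finger parallel gripper is mounted at the origin on a cart in front of the work surface, level with it; the furniture and walls round the work are solid. World frame = base frame: x ahead of the robot, y to its left, z up, the work surface at z = 0. Lengths are in mm, angles in degrees, forces in N, time in s.
With the tool pointing down it reaches from about 425 to 825 mm from the base axis. Payload 3.6 kg.
Tool frame: the origin (TCP) lies at the very end of the fingers, on their centre line; the grasp point (between the pads) lies robot.pinch_z behind it (robot.pinch_z is the distance from the TCP to the grasp point, in mm); z points along the fingers, y is the line along which they close (so a half turn about z gives the same grasp; the last joint's range is limited). The gripper opens to 85 mm and grips with 20 to 120 N. Pads are 22 mm wide; open, the fingers measure 114 mm over their backs; the gripper's body (76 mm by 85 mm) begins 54 mm behind the grasp point. The pads swing forward as they close: fully open they stand 13 mm farther back than shut.
Start: joints at [72.68, 35.231, -0.722, 81.555, 0.464, 63.22, -2.315], TCP at [177.018, -625.402, 231.297] pointing down, gripper open.
Joint ranges: [-178.69, 178.69], [-17.37, 117.87], [-77.05, 75.6], [15.02, 138.74], [-78.02, 258.01], [0.78, 113.62], [-162.83, 162.83]. Speed limits (degrees/s): [159.86, 159.86, 180, 180, 180, 180, 180].

INTERFACE

Orientations are given as a 3x3 rotation matrix whose columns are the frame's x, y, z axes.
In Python, from workcell import robot gives the robot as it stands.
- The arm moves only by the tool step_arm, never from a script. Its argument "deltas" is a list of rows, each a list of 5 numbers: the finger opening in m, from 0 to 0.0854, then the shift along the tool's x, y, z in m, then the turn about the tool's z in rad. A call has 1 to 20 rows; each row shifts and turns the commanded pose from where the row before left it, along the tool's axes as they then stand; what a row does not reach is not made up. A row lasts 1/12 s, in which the tool goes at most 41.7 mm and 7.16 degrees, less where a joint would pass 70% of its speed; a pose out of reach is approached as far as the arm can. A call with a gripper value outside its range is refused whole. The fingers move at their own pace and stop on an object; "newtons" is the grip in N (left out, the last holds). Time passes only in rows, so rows that do not move let the fingers close. It gives the time, the measured TCP pose, the force, the opening and the grip force at its end, in the units of the state.
- robot.read_state(): the state, without advancing time (a new reading comes with each control period).
- robot.read_camera(name): name is "side" or "top"; returns a dict with "pixels" (400x640x3 uint8, red, green, blue), "z_map" (400x640 float32, mm along the optical axis (not along the pixel's ray), 0 where there is no reading), "camera_matrix" (3x3 intrinsics, pixels), "dist" ([k1, k2, p1, p2, k3] as OpenCV has them; the pictures are not rectified), "pose" (4x4, takes a point from camera to world coordinates). Camera axes: x right, y down, z forward; pixel columns grow to the right and rows downward; lengths in mm; the calibration is good to about 2 mm. A picture is of the moment at which its call begins.
- robot.hand_in(): hands the job in; it is judged then, once.
Trained networks look in a picture, given as the dict that the camera call returned (one of the last four; its "shot" number tells which), for a name from the list of things; names that differ only in an ending like _2 or _b are one class to them, and where a whole thing is asked for, a point or a joint stands for the part that bears it (a point fixed in the world has none). Each returns a list of dicts, best first, with "conf" (0 to 1); they miss things now and then, are a little off and sometimes report something else, mostly with a low value. They report only what shows in the picture. A call takes as long as a camera call. They do not tell look-alikes from the thing itself.
- robot.silhouettes(picture, label): "region" (400x640 bool, what is visible of it) and "pixel" ([column, row] in pixels, amid what is visible of it).
- robot.mark_of(picture, label): "pixel" ([column, row] in pixels: a listed point, or the origin of a listed thing).
The state is a dict: "clock": time; "joint_positions": joint angles; "dq": joint speeds; "joint_torque": joint torques, N m; "eef_pos": TCP position; "orientation": TCP orientation; "contact_force": force on the tool from outside, world axes, zero at the start; "torque": the same for the moment, N m; "width": finger opening in mm; "grasp_force": force on a finger pad.
Only numpy, scipy, OpenCV 4.12 (cv2) and the standard library are available. Lean on these libraries where they do the work, as an engineer would, in place of code of your own. Each camera call takes 0.05 s, during which the arm holds its last target. There are 200 camera calls.

## Working session

There is one attempt and no reset: what is moved stays moved. The work goes in short steps, Python scripts to look and compute and a tool call to move; the robot and the scene stay as the last step left them, time stands still between calls to the robot, and variables do not carry over. Pictures are saved under pics/ and viewed, at most 14 in all, crops included, and the job is handed in when it is done.

Besides the shell and the picture viewer there is one more tool, called as name(argument=value, ...), one argument or row to a line, values as JSON. step_arm: Moves the arm, as the interface text tells. Its arguments: {"type":"object","properties":{"deltas":{"type":"array","items":{"type":"array","items":{"type":"number"}}},"newtons":{"type":"number"}},"required":["deltas"]}

```bash
ls; mkdir -p pics; python3 - <<'E'
from workcell import robot
import cv2,numpy as np
s=robot.read_state();print({k:np.round(v,3).tolist() for k,v in s.items()},robot.pinch_z)
for n in("top","side"):
    p=robot.read_camera(n);cv2.imwrite(f"pics/{n}0.png",p["pixels"][:,:,::-1]);np.savez(f"{n}0.npz",**{k:v for k,v in p.items()})
    print(n,np.round(p["pose"],3).tolist(),p["camera_matrix"].tolist(),p["dist"])
    for l in["station","changeover_grip","left_pad","right_pad","right_pad_a","right_pad_b","right_pad_c","lifter","lifter_blade","bench_mat","blank_a","flux_jar","beeswax","small_tumbler"]:
        print(l,[(np.round(d["pixel"]).tolist(),round(d["conf"],2)) for d in robot.mark_of(p,l)][:5])
E
```

```text
pics
{'clock': 0.0, 'joint_positions': [72.68, 35.288, -0.723, 81.642, 0.462, 63.221, -2.315], 'dq': [0.039, 0.004, -0.046, -0.014, -0.021, -0.069, 0.0], 'joint_torque': [0.0, -46.921, 0.259, -17.103, 0.01, 0.01, 0.0], 'eef_pos': [176.803, -624.682, 230.147], 'orientation': [[0.962, 0.272, -0.001], [0.272, -0.962, 0.002], [-0.0, -0.003, -1.0]], 'contact_force': [1.232, 0.562, 0.396], 'torque': [0.009, 0.023, 0.024], 'grasp_force': 0.0, 'width': 85.378} 18.700000000000003
top [[0.004, -0.994, 0.11, 432.367], [-1.0, -0.004, -0.007, 101.045], [0.008, -0.11, -0.994, 1304.336], [0.0, 0.0, 0.0, 1.0]] [[519.8920744239515, 0.0, 315.7480516903075], [0.0, 519.8920744239515, 198.1566134503332], [0.0, 0.0, 1.0]] [0.02542563 0.         0.         0.         0.        ]
station [([297.0, 203.0], 0.55)]
changeover_grip [([283.0, 201.0], 0.48)]
left_pad [([232.0, 217.0], 0.77)]
right_pad [([332.0, 189.0], 0.88), ([398.0, 188.0], 0.86), ([363.0, 184.0], 0.8), ([362.0, 187.0], 0.56)]
right_pad_a [([332.0, 189.0], 0.88), ([398.0, 188.0], 0.86), ([363.0, 184.0], 0.8), ([362.0, 187.0], 0.56)]
right_pad_b
[... 1103 characters left out ...]
.9), ([341.0, 160.0], 0.9), ([325.0, 180.0], 0.67), ([328.0, 170.0], 0.64)]
right_pad_b [([313.0, 186.0], 0.9), ([341.0, 160.0], 0.9), ([325.0, 180.0], 0.67), ([328.0, 170.0], 0.64)]
right_pad_c [([313.0, 186.0], 0.9), ([341.0, 160.0], 0.9), ([325.0, 180.0], 0.67), ([328.0, 170.0], 0.64)]
lifter [([371.0, 200.0], 0.69)]
lifter_blade [([357.0, 233.0], 0.59), ([294.0, 258.0], 0.18)]
bench_mat [([376.0, 204.0], 0.67), ([371.0, 213.0], 0.66), ([294.0, 259.0], 0.26)]
blank_a [([418.0, 174.0], 0.58), ([297.0, 228.0], 0.57), ([293.0, 278.0], 0.52), ([309.0, 218.0], 0.51)]
flux_jar [([223.0, 267.0], 0.64)]
beeswax [([372.0, 202.0], 0.6), ([302.0, 153.0], 0.47)]
small_tumbler [([328.0, 140.0], 0.65)]
```

```bash
python3 - <<'E'
import cv2
a=cv2.imread("pics/top0.png")[110:310,150:470];cv2.imwrite("pics/top0c.png",cv2.resize(a,(800,500),interpolation=cv2.INTER_CUBIC))
a=cv2.imread("pics/side0.png")[100:310,180:460];cv2.imwrite("pics/side0c.png",cv2.resize(a,(800,600),interpolation=cv2.INTER_CUBIC))
E
```

```text
(no output)
```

View pics/top0c.png

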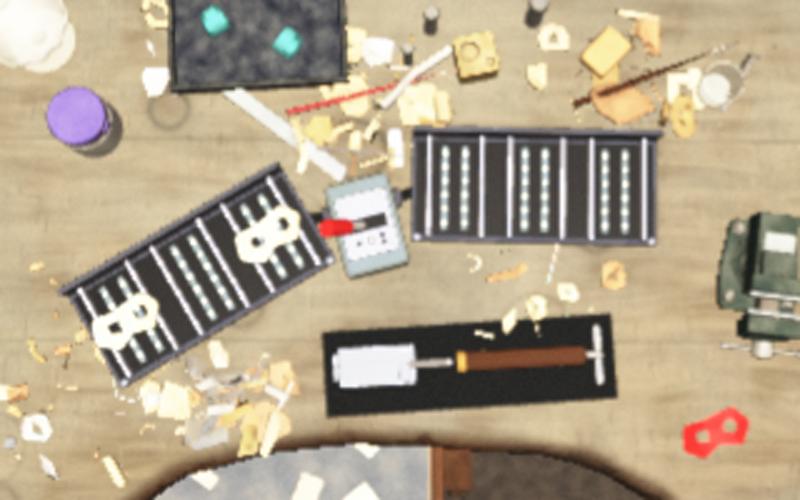

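View pics/side0c.png

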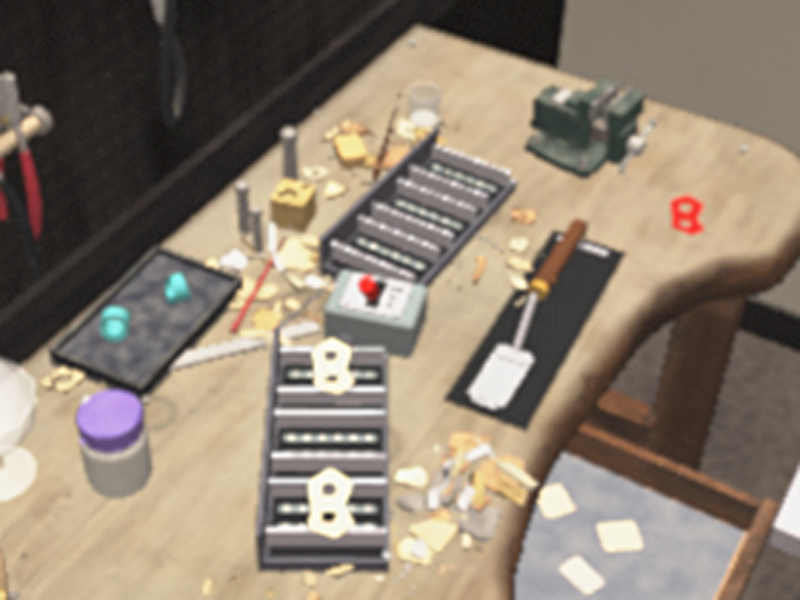

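Two pendants lie on the left pad, on its outer and inner rib pairs (full top px about (200,238) and (257,203)). The lifter is on the mat with its blade to +y. The red look-alike is at (436,283), and the lever leans left at (285,201).

```bash
cat > h.py <<'E'
import numpy as np,cv2
from workcell import robot
def ray(p,px,z):
    "pixels (N,2) -> world xy on plane z"
    u=cv2.undistortPoints(np.float64(px).reshape(-1,1,2),p["camera_matrix"],p["dist"])[:,0]
    R,t=p["pose"][:3,:3],p["pose"][:3,3]
    d=np.c_[u,np.ones(len(u))]@R.T
    return (t+d*((z-t[2])/d[:,2])[:,None])[:,:2]
def cloud(p,mask=None):
    m=p["z_map"]>0
    if mask is not None:m&=mask
    v,u=np.nonzero(m)
    n=cv2.undistortPoints(np.float64(np.c_[u,v]).reshape(-1,1,2),p["camera_matrix"],p["dist"])[:,0]
    zz=p["z_map"][v,u][:,None]
    return np.c_[n,np.ones(len(n))]*zz@p["pose"][:3,:3].T+p["pose"][:3,3]
def rect(xy):
    (c,s,a)=cv2.minAreaRect(np.float32(xy)); 
    if s[0]<s[1]:s=s[::-1];a+=90
    return np.round(c,1),np.round(s,1),round((a+90)%180-90,1)  # angle of long side
E
python3 - <<'E'
from h import *
for n in("top","side"):
    p=robot.read_camera(n)
    for l,lo,hi,zp in[("station",40,60,50),("left_pad",5,70,None),("right_pad",5,70,None),("lifter",1,80,None),("lifter_blade",1,20,5),("bench_mat",-5,8,3),("blank_a",-5,60,43),("flux_jar",70,100,83),("beeswax",-5,40,21),("small_tumbler",-5,60,47),("changeover_grip",55,130,None)]:
        for d in robot.silhouettes(p,l)[:4]:
            if d["conf"]<.3: continue
            c=cloud(p,d["region"]);c=c[(c[:,2]>lo)&(c[:,2]<hi)]
            if len(c)<8: continue
            v,u=np.nonzero(d["region"])
            print(n,l,round(d["conf"],2),np.round(d["pixel"]),len(c),"z",np.percentile(c[:,2],[5,50,95]).round(),"3d",rect(c[:,:2]),"plane",rect(ray(p,np.c_[u,v],zp)) if zp else "", "mean",c.mean(0).round(1))
t=robot.read_camera("top")
# hand-read crop points -> plane
def cr(pts,z): return ray(t,[(150+a/2.5,110+b/2.5) for a,b in pts],z).round(1).tolist()
print("R ribs top/bot ends",cr([(428,137),(425,238),(482,137),(481,240),(511,137),(508,240),(563,137),(560,240),(591,137),(589,240),(640,137),(640,240)],36))
print("R floor corners",cr([(414,240),(656,243)],16),"wall",cr([(414,130),(661,134)],52))
print("L floor corners front",cr([(125,383),(331,260)],16),"wall",cr([(63,291),(279,167)],52))
print("blade",cr([(334,350),(414,345),(334,388),(416,384)],5),"handle",cr([(458,360),(586,357)],59),"heel",cr([(598,327),(602,382)],40))
print("mat",cr([(324,333),(609,315),(328,414),(616,397)],3))
E
```

```text
top station 0.63 [300. 201.] 1525 z [42. 51. 56.] 3d (array([571.5, 140.8]), array([594.2, 151.9]), -73.9) plane (array([563.4, 138.6]), array([594.8, 171. ]), -74.9) mean [581.6 145.9  50.8]
top station 0.33 [362. 188.] 311 z [41. 50. 56.] 3d (array([610.7, -24.7]), array([239.5, 106.3]), 88.5) plane (array([607.5, -24.5]), array([241.4, 116.1]), 89.1) mean [654.2 -22.3  49.3]
top left_pad 0.83 [228. 215.] 4034 z [13. 18. 50.] 3d (array([519.2, 303.1]), array([244.7, 110.6]), -58.7) plane  mean [521.5 303.9  22.4]
top left_pad 0.62 [181. 160.] 165 z [16. 44. 62.] 3d (array([659.1, 403.8]), array([57.5, 33.1]), -35.1) plane  mean [654.2 397.3  41.8]
top right_pad 0.96 [364. 186.] 4534 z [13. 18. 48.] 3d (array([608.6, -27.4]), array([245.9, 110.4]), 89.0) plane  mean [610.4 -26.5  21.6]
top lifter 0.55 [319. 254.] 1000 z [ 3. 10. 61.] 3d (array([440.4,  40.7]), array([268.6,  51.9]), -88.5) plane  mean [435.3  55.   28.4]
top lifter_blade 0.8 [313. 256.] 504 z [ 2.  6. 11.] 3d (array([430.9,  40.7]), array([262.8,  37.1]), -89.8) plane (array([430.9,  40.3]), array([263.5,  37. ]), -
[... 4094 characters left out ...]
. 104.] 3d (array([571.1, 153.5]), array([67.6, 17. ]), -58.2) plane  mean [559.5 172.7  92.3]
R ribs top/bot ends [[656.0, 78.3], [555.7, 81.0], [656.3, 24.9], [553.9, 26.1], [656.4, -3.8], [554.1, -0.4], [656.7, -55.2], [554.3, -51.4], [656.8, -82.9], [554.4, -79.8], [657.0, -131.4], [554.6, -129.8]]
R floor corners [[555.6, 91.7], [553.6, -149.4]] wall [[660.1, 92.3], [657.2, -149.0]]
L floor corners front [[413.5, 374.5], [535.3, 174.1]] wall [[501.5, 428.6], [622.9, 223.5]]
blade [[446.5, 170.7], [451.7, 91.2], [409.0, 170.3], [413.2, 89.1]] handle [[436.8, 49.7], [440.2, -72.4]] heel [[469.3, -87.0], [416.3, -90.2]]
mat [[463.3, 181.0], [482.3, -103.7], [383.5, 176.1], [401.2, -109.5]]
```

```bash
cat >> h.py <<'E'
from scipy.optimize import minimize
def go(x,y,z,phi):
    "print tool-frame shift (mm) in present frame, and turn about tool z (rad) to reach TCP x,y,z and tool-x azimuth phi"
    s=robot.read_state();R=s["orientation"];d=R.T@(np.array([x,y,z])-s["eef_pos"])
    p0=np.degrees(np.arctan2(R[1,0],R[0,0]));t=np.radians((p0-phi+180)%360-180)
    print("pos",s["eef_pos"].round(1),"phi",p0.round(2),"j",s["joint_positions"].round(0),"t",round(s["clock"],2),"-> shift",d.round(1),"turn",t.round(4))
def project(p,X):
    Ti=np.linalg.inv(p["pose"])
    return cv2.projectPoints(np.float64(X),cv2.Rodrigues(Ti[:3,:3])[0],Ti[:3,3],p["camera_matrix"],p["dist"])[0][:,0]
def padfit(p,x0):
    g=cv2.GaussianBlur(cv2.cvtColor(p["pixels"],cv2.COLOR_RGB2GRAY),(3,3),0).astype(np.float32)
    xs=np.arange(-48,46,2.)
    def sc(q):
        a=np.radians(q[2]);tot=0
        for yl in(-80,0,80):
            for sg in(-26,26):
                for off,w in((0,1),(-6,-.5),(6,-.5)):
                    y=yl+sg+off;X=np.c_[q[0]+xs*np.cos(a)-y*np.sin(a),q[1]+xs*np.sin(a)+y*np.cos(a),np.full(len(xs),36.)]
                    m=project(p,X).astype(np.float32);tot+=w*np.median(cv2.remap(g,m[:,:1],m[:,1:],cv2.INTER_LINEAR))
        return -tot
    best=min((minimize(sc,[x0[0]+dx,x0[1]+dy,x0[2]+da],method="Nelder-Mead",options=dict(initial_simplex=[[x0[0]+dx,x0[1]+dy,x0[2]+da],[x0[0]+dx+3,x0[1]+dy,x0[2]+da],[x0[0]+dx,x0[1]+dy+3,x0[2]+da],[x0[0]+dx,x0[1]+dy,x0[2]+da+2]])) for dx in(-3,3) for dy in(-4,0,4) for da in(-1,1)),key=lambda r:r.fun)
    return best.x.round(1),round(best.fun)
E
python3 - <<'E'
from h import *
for n in("top","side"):
    p=robot.read_camera(n)
    print(n,"R",padfit(p,[608,-27,-1]),"L",padfit(p,[519,303,31.2]))
    im=p["pixels"].astype(int);red=(im[...,0]>130)&(im[...,1]<70)&(im[...,2]<70)
    v,u=np.nonzero(red);k=np.hypot(u-286,v-202)<25 if n=="top" else np.hypot(u-308,v-202)<25
    m=np.zeros_like(red);m[v[k],u[k]]=1
    c=cloud(p,m);print("red",len(c),c.mean(0).round(1),rect(c[:,:2]))
    v,u=np.nonzero(m);print(rect(ray(p,np.c_[u,v],85)),ray(p,[[u.mean(),v.mean()]],85))
    c=cloud(p);k=(abs(c[:,2]-50)<5)&(np.hypot(c[:,0]-562,c[:,1]-135)<58)
    # box top
    print("box",k.sum(),rect(c[k][:,:2]))
    if n=="top":print("box corners",ray(p,[(150+a/2.5,110+b/2.5) for a,b in[(327,187),(390,172),(408,263),(349,278)]],50).round(1).tolist())
go(560,163,150,103.6)
E
```

```text
top R (array([612.1, -27.4,  -0.9]), -633) L (array([519.3, 302.6,  31.1]), -711)
red 65 [560.9 166.1  93.2] (array([561.7, 169.7]), array([33.6, 18.4]), 73.0)
(array([561.7, 165.5]), array([26. , 11.9]), -89.7) [[561.75913839 166.60687879]]
box 760 (array([567.7, 139.4]), array([92.3, 63.4]), 15.2)
box corners [[603.8, 176.8], [618.8, 115.6], [529.9, 97.6], [515.2, 154.6]]
side R (array([609.9, -27.5,  -1.9]), -146) L (array([524.2, 304.5,  31. ]), -379)
red 20 [557.1 172.5  94.8] (array([564.8, 151. ]), array([65.8, 10.1]), -70.3)
(array([562.6, 162.5]), array([16.3, 10.9]), -58.3) [[562.75061858 163.12852644]]
box 425 (array([568.6, 142.2]), array([90.3, 65. ]), 14.8)
pos [ 177.  -625.4  231.3] phi 15.81 j [73. 35. -1. 82.  0. 63. -2.] t 2.85 -> shift [ 583.2 -654.3   81.3] turn -1.5323
```

step_arm(
  deltas=[
    [0.085, 0.0243, -0.0273, 0, 0],
    [0.085, 0.0243, -0.0273, 0, 0],
    [0.085, 0.0243, -0.0273, 0, 0],
    [0.085, 0.0243, -0.0273, 0, 0],
    [0.085, 0.0243, -0.0273, 0, 0],
    [0.085, 0.0243, -0.0273, 0, 0],
    [0.085, 0.0243, -0.0273, 0, 0],
    [0.085, 0.0243, -0.0273, 0, 0],
    [0.085, 0.0243, -0.0273, 0, 0],
    [0.085, 0.0243, -0.0273, 0, 0],
    [0.085, 0.0243, -0.0273, 0, 0],
    [0.085, 0.0243, -0.0273, 0, 0],
    [0.085, 0.0243, -0.0273, 0, 0],
    [0.085, 0.0243, -0.0273, 0, 0],
    [0.085, 0.0243, -0.0273, 0, 0],
    [0.085, 0.0243, -0.0273, 0, 0],
    [0.085, 0.0243, -0.0273, 0, 0],
    [0.085, 0.0243, -0.0273, 0, 0],
    [0.085, 0.0243, -0.0273, 0, 0],
    [0.085, 0.0243, -0.0273, 0, 0],
  ],
)

```text
clock: 4.52
eef_pos: [496.6, 34.0, 231.7]
orientation: [[0.962, 0.272, 0.001], [0.272, -0.962, -0.0], [0.001, 0.0, -1.0]]
contact_force: [1.0, -1.5, -0.2]
width: 84.9
grasp_force: 0.0
```

step_arm(
  deltas=[
    [0.085, 0.0243, -0.0273, 0, 0],
    [0.085, 0.0243, -0.0273, 0, 0],
    [0.085, 0.0243, -0.0273, 0, 0],
    [0.085, 0.0243, -0.0273, 0, 0],
    [0.085, 0, 0, 0, -0.12],
    [0.085, 0, 0, 0, -0.12],
    [0.085, 0, 0, 0, -0.12],
    [0.085, 0, 0, 0, -0.12],
    [0.085, 0, 0, 0, -0.12],
    [0.085, 0, 0, 0, -0.12],
    [0.085, 0, 0, 0, -0.12],
    [0.085, 0, 0, 0, -0.12],
    [0.085, 0, 0, 0, -0.12],
    [0.085, 0, 0, 0, -0.12],
    [0.085, 0, 0, 0, -0.12],
    [0.085, 0, 0, 0, -0.12],
    [0.085, 0, 0, 0, -0.12],
    [0.085, 0, 0, 0, 0],
  ],
)

```text
clock: 6.02
eef_pos: [559.9, 163.4, 231.2]
orientation: [[-0.263, 0.965, -0.0], [0.965, 0.263, 0.0], [0.0, -0.0, -1.0]]
contact_force: [-0.7, -0.7, 0.6]
width: 84.7
grasp_force: 0.0
```

```bash
python3 - <<'E'
from h import *
go(560.5,166.2,66,105)
E
```

```text
pos [559.9 163.4 231.2] phi 105.26 j [  3.  33. -36.  92.  21.  62. -23.] t 6.02 -> shift [  2.5   1.3 165.2] turn 0.0045
```

step_arm(
  deltas=[
    [0.085, 0.0025, 0.0013, 0.02, 0],
    [0.085, 0, 0, 0.025, 0],
    [0.085, 0, 0, 0.025, 0],
    [0.085, 0, 0, 0.025, 0],
    [0.085, 0, 0, 0.025, 0],
    [0.085, 0, 0, 0.025, 0],
    [0.085, 0, 0, 0.02, 0],
    [0.085, 0, 0, 0, 0],
    [0.0, 0, 0, 0, 0],
    [0.0, 0, 0, 0, 0],
    [0.0, 0, 0, 0, 0],
    [0.0, 0, 0, 0, 0],
    [0.0, 0, 0, 0, 0],
    [0.0, 0, 0, 0, 0],
    [0.0, 0, 0, 0, 0],
    [0.0, 0, 0, 0, 0],
    [0.0, 0, 0, 0, 0],
    [0.0, 0, 0, 0, 0],
  ],
  newtons=40,
)

```text
clock: 7.52
eef_pos: [560.5, 166.8, 67.4]
orientation: [[-0.262, 0.965, 0.001], [0.965, 0.262, 0.0], [-0.0, 0.001, -1.0]]
contact_force: [-2.5, -1.1, 6.1]
width: 15.3
grasp_force: 42.4
```

step_arm(
  deltas=[
    [0.0, -0.0032, 0, -0.0019, 0],
    [0.0, -0.0032, 0, -0.0018, 0],
    [0.0, -0.0034, 0, -0.0014, 0],
    [0.0, -0.0034, 0, -0.0013, 0],
    [0.0, -0.0036, 0, -0.001, 0],
    [0.0, -0.0036, 0, -0.0007, 0],
    [0.0, -0.0037, 0, -0.0004, 0],
    [0.0, -0.0037, 0, -0.0002, 0],
    [0.0, 0, 0, 0, 0],
    [0.0, 0, 0, 0, 0],
    [0.0, 0, 0, 0, 0],
  ],
)

```text
clock: 8.43
eef_pos: [566.3, 145.5, 75.9]
orientation: [[-0.265, 0.964, -0.001], [0.964, 0.265, 0.009], [0.009, 0.002, -1.0]]
contact_force: [-2.4, 6.3, 3.1]
width: 15.5
grasp_force: 41.1
```

```bash
python3 - <<'E'
from h import *
go(567.7,139.4,75,105)
E
```

```text
pos [566.3 145.5  75.9] phi 105.34 j [  2.  43. -30. 101.  29.  43. -28.] t 8.43 -> shift [-6.3 -0.2  0.8] turn 0.006
```

step_arm(
  deltas=[
    [0.0, -0.003, 0, 0, 0],
    [0.0, -0.003, 0, 0, 0],
    [0.085, 0, 0, 0, 0],
    [0.085, 0, 0, 0, 0],
    [0.085, 0, 0, 0, 0],
    [0.085, 0, 0, 0, 0],
    [0.085, 0, 0, 0, 0],
    [0.085, 0, 0, 0, 0],
    [0.085, 0, 0, 0, 0],
    [0.085, 0, 0, -0.02, 0],
    [0.085, 0, 0, -0.03, 0],
    [0.085, 0, 0, -0.03, 0],
    [0.085, 0, 0, -0.03, 0],
    [0.085, 0, 0, -0.03, 0],
    [0.085, 0, 0, 0, 0],
  ],
)

```text
clock: 9.68
eef_pos: [572.4, 136.1, 221.6]
orientation: [[-0.262, 0.965, 0.012], [0.965, 0.262, 0.004], [0.001, 0.013, -1.0]]
contact_force: [0.6, 0.8, 0.9]
width: 84.8
grasp_force: 0.0
```

```bash
python3 - <<'E'
from h import *
p=robot.read_camera("side")
cv2.imwrite("pics/s1.png",cv2.resize(p["pixels"][100:310,180:460,::-1],(800,600),interpolation=cv2.INTER_CUBIC))
t=robot.read_camera("top")
cv2.imwrite("pics/t1.png",cv2.resize(t["pixels"][110:310,150:470,::-1],(800,500),interpolation=cv2.INTER_CUBIC))
for l,lo,hi in(("lifter",40,70),("lifter_blade",1,20)):
  for q in(p,t):
    for d in robot.silhouettes(q,l)[:2]:
        c=cloud(q,d["region"]);c=c[(c[:,2]>lo)&(c[:,2]<hi)]
        if len(c)>8:print(l,round(d["conf"],2),len(c),rect(c[:,:2]),c.mean(0).round(1))
go(437,0,150,93.4)
E
```

```text
lifter 0.93 207 (array([439.7,   0.7]), array([136. ,  18.7]), -87.5) [438.7   5.2  57.1]
lifter_blade 0.6 279 (array([436. ,  40.9]), array([263.2,  36.8]), -87.6) [432.7 125.1   6.5]
lifter_blade 0.95 496 (array([439.3,  39.8]), array([262. ,  40.4]), -85.5) [432.  128.7   6.2]
pos [568.3 133.4 213.4] phi 105.19 j [  6.  34. -35.  94.  22.  60. -21.] t 9.98 -> shift [ -94.3 -161.4   64. ] turn 0.2057
```

View pics/s1.png

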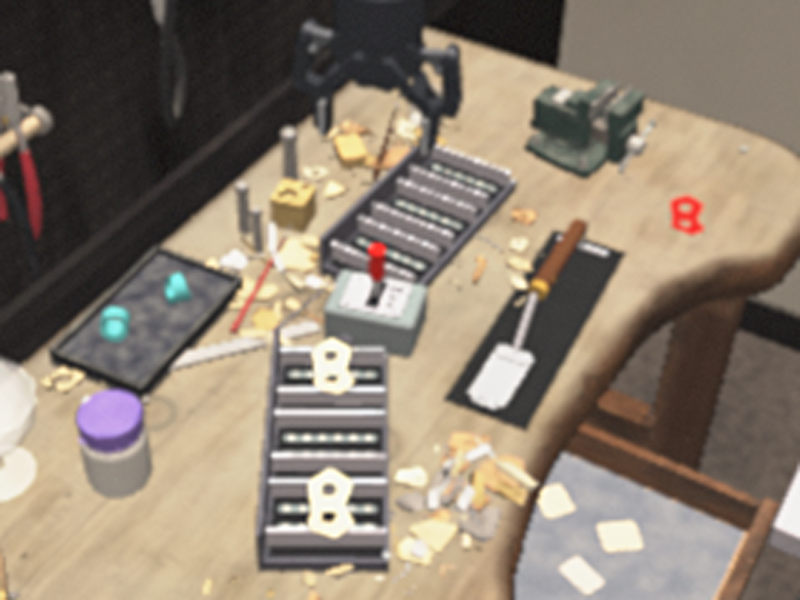

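Lever stands upright (crop px 377,265), centre off; the lifter is unmoved. Going to the lifter.

step_arm(
  deltas=[
    [0.085, 0, 0, 0, 0.107],
    [0.085, 0, 0, 0, 0.106],
    [0.085, -0.0257, -0.027, 0, 0],
    [0.085, -0.0257, -0.027, 0, 0],
    [0.085, -0.0257, -0.027, 0.02, 0],
    [0.085, -0.0257, -0.027, 0.03, 0],
    [0.085, -0.0257, -0.027, 0.03, 0],
    [0.085, 0, 0, 0.02, 0],
    [0.085, 0, 0, 0, 0],
    [0.085, 0, 0, 0, 0],
    [0.085, 0, 0, 0, 0],
  ],
)

```text
clock: 10.9
eef_pos: [449.7, 7.4, 123.8]
orientation: [[-0.054, 0.999, 0.002], [0.999, 0.054, 0.002], [0.001, 0.002, -1.0]]
contact_force: [0.9, 0.5, 0.3]
width: 85.1
grasp_force: 0.0
```

```bash
python3 - <<'E'
from h import *
for n in("top","side"):
  q=robot.read_camera(n)
  for l,lo,hi in(("lifter",1,70),("lifter_blade",1,20)):
    for d in robot.silhouettes(q,l)[:1]:
        c=cloud(q,d["region"]);c=c[(c[:,2]>lo)&(c[:,2]<hi)]
        if len(c)>8:print(n,l,round(d["conf"],2),len(c),rect(c[:,:2]),c.mean(0).round(1))
go(440,-2,33,93)
E
```

```text
top lifter 0.68 537 (array([430.8, 106.2]), array([132.2,  37.1]), -89.6) [431.6 122.1  12.1]
top lifter_blade 0.72 490 (array([432.1, 111.5]), array([122.2,  38.1]), -87.1) [431.2 130.8   6.2]
side lifter 0.63 519 (array([436.6,  41.6]), array([266.2,  37.5]), -88.0) [435.5  76.   26.1]
side lifter_blade 0.56 337 (array([441.7,  21.9]), array([306. ,  52.2]), -86.5) [434.2 105.1   6.2]
pos [448.8   6.6 123.7] phi 93.02 j [ 17.  30. -29. 120.  25.  36. -26.] t 11.2 -> shift [-8.1 -9.4 90.7] turn 0.0004
```

step_arm(
  deltas=[
    [0.085, -0.004, -0.0047, 0, 0],
    [0.085, -0.0041, -0.0047, 0, 0],
    [0.085, 0, 0, 0.02, 0],
    [0.085, 0, 0, 0.02, 0],
    [0.085, 0, 0, 0.02, 0],
    [0.085, 0, 0, 0.015, 0],
    [0.085, 0, 0, 0.0155, 0],
    [0.085, 0, 0, 0, 0],
    [0.085, 0, 0, 0, 0],
    [0.0, 0, 0, 0, 0],
    [0.0, 0, 0, 0, 0],
    [0.0, 0, 0, 0, 0],
    [0.0, 0, 0, 0, 0],
    [0.0, 0, 0, 0, 0],
    [0.0, 0, 0, 0, 0],
    [0.0, 0, 0, 0, 0],
    [0.0, 0, 0, 0, 0],
    [0.0, 0, 0, 0, 0],
    [0.0, 0, 0, 0, 0],
    [0.0, 0, 0, 0, 0],
  ],
  newtons=100,
)

```text
clock: 12.87
eef_pos: [439.1, -2.6, 33.2]
orientation: [[-0.053, 0.999, 0.001], [0.999, 0.053, -0.001], [-0.001, 0.001, -1.0]]
contact_force: [-1.0, -1.1, 5.8]
width: 16.5
grasp_force: 97.6
```

step_arm(
  deltas=[
    [0.085, 0, 0, 0, 0],
    [0.085, 0, 0, 0, 0],
    [0.085, 0, 0, 0, 0],
    [0.085, 0, 0, 0, 0],
    [0.085, 0, 0, 0, 0],
    [0.085, 0, 0, -0.02, 0],
    [0.085, 0, 0, -0.02, 0],
    [0.085, 0.018, 0, 0, 0],
    [0.085, 0.017, 0, 0, 0],
    [0.085, 0, 0, 0.02, 0],
    [0.085, 0, 0, 0.02, 0],
    [0.085, 0, 0, 0, 0],
    [0.0, 0, 0, 0, 0],
    [0.0, 0, 0, 0, 0],
    [0.0, 0, 0, 0, 0],
    [0.0, 0, 0, 0, 0],
    [0.0, 0, 0, 0, 0],
    [0.0, 0, 0, 0, 0],
    [0.0, 0, 0, 0, 0],
    [0.0, 0, 0, 0, 0],
  ],
  newtons=100,
)

```text
clock: 14.53
eef_pos: [437.5, 32.2, 33.3]
orientation: [[-0.052, 0.999, 0.001], [0.999, 0.052, -0.0], [-0.0, 0.001, -1.0]]
contact_force: [-1.2, -1.1, 5.5]
width: 16.3
grasp_force: 97.6
```

step_arm(
  deltas=[
    [0.0, 0, 0, 0, 0],
    [0.0, 0, 0, 0, 0],
    [0.0, 0, 0, -0.015, 0],
    [0.0, 0, 0, -0.025, 0],
    [0.0, 0, 0, -0.025, 0],
    [0.0, 0, 0, -0.025, 0],
    [0.0, 0, 0, -0.01, 0],
    [0.0, 0, 0, 0, 0],
    [0.0, 0, 0, 0, 0],
  ],
)

```text
clock: 15.28
eef_pos: [437.1, 32.0, 132.7]
orientation: [[-0.051, 0.999, 0.001], [0.999, 0.051, -0.0], [-0.0, 0.001, -1.0]]
contact_force: [-0.4, 0.1, -1.7]
width: 15.9
grasp_force: 98.1
```

```bash
cat >> h.py <<'E'
def blade(n):
    "blade in world and lifter offset relative to tool (tool-axes x,y; underside height vs TCP)"
    q=robot.read_camera(n);s=robot.read_state();R=s["orientation"];T=s["eef_pos"]
    for d in robot.silhouettes(q,"lifter_blade")[:1]:
        c=cloud(q,d["region"]);tl=(c-T)@R
        k=(tl[:,0]>65)&(tl[:,0]<150)&(abs(tl[:,1])<35);tl=tl[k]
        A=np.c_[tl[:,:2],np.ones(len(tl))];co=np.linalg.lstsq(A,tl[:,2],rcond=None)[0]
        r=abs(A@co-tl[:,2]);k=r<4;co=np.linalg.lstsq(A[k],tl[k,2],rcond=None)[0]
        xy=tl[k][:,:2]
        print(n,round(d["conf"],2),k.sum(),"blade rect tool",rect(xy),"slopes deg",np.degrees(np.arctan(co[:2])).round(2),"z at centre",(co@[*xy.mean(0),1]).round(1))
    return q
E
python3 - <<'E'
from h import *
a=blade("top");b=blade("side")
go(440,30,135,93)
cv2.imwrite("pics/s2.png",cv2.resize(b["pixels"][100:310,180:460,::-1],(800,600),interpolation=cv2.INTER_CUBIC))
E
```

```text
top 0.77 442 blade rect tool (array([102.2,  -0.3]), array([75.4, 36.5]), -2.4) slopes deg [ 1.7  -0.36] z at centre 26.8
side 0.67 280 blade rect tool (array([104.4,   0.9]), array([78.5, 38.2]), -0.8) slopes deg [0.68 1.32] z at centre 27.1
pos [436.4  32.2 131.5] phi 92.99 j [ 15.  28. -31. 121.  24.  36. -30.] t 15.48 -> shift [-2.4  3.5 -3.5] turn -0.0002
```

View pics/s2.png

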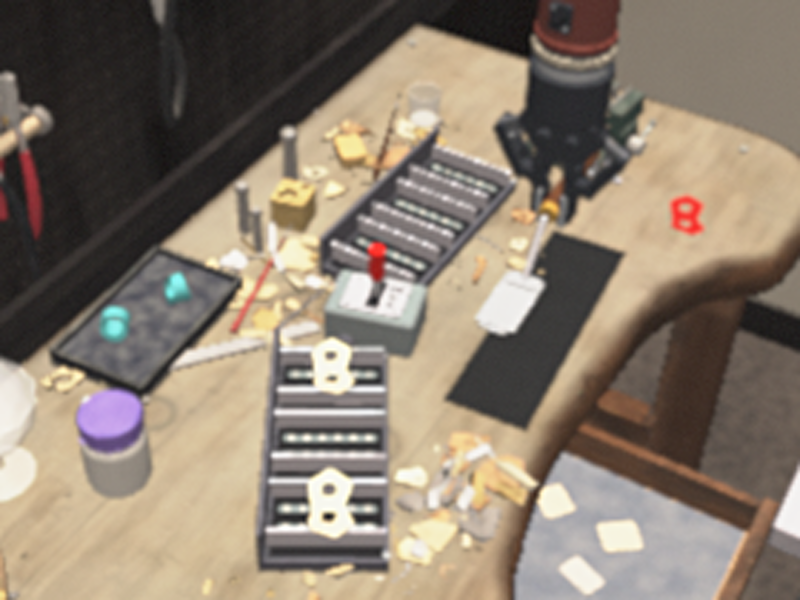

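Lever upright; the lifter is held level with its blade at crop px (510,302).

step_arm(
  deltas=[
    [0.0, 0.0189, -0.0039, 0, 0],
    [0.0, 0.0189, -0.0039, 0, 0],
    [0.0, 0.0189, -0.0039, 0, 0],
    [0.0, 0.0189, -0.0039, 0, 0],
    [0.0, 0.0189, -0.0039, 0, 0],
    [0.0, 0.0189, -0.0039, 0, 0],
    [0, 0, 0, 0, 0.11],
    [0, 0, 0, 0, 0.11],
    [0, 0, 0, 0, 0.11],
    [0, 0, 0, 0, 0.11],
    [0, 0, 0, 0, 0.11],
    [0, 0, 0, 0, 0.11],
    [0, 0, 0, 0, 0.11],
    [0, 0, 0, 0, 0.11],
    [0, 0, 0, 0, 0.11],
    [0, 0, 0, 0, 0.113],
    [0, 0, 0, 0, 0],
    [0, 0, 0, 0, 0],
  ],
)

```text
clock: 16.98
eef_pos: [407.5, 144.5, 132.0]
orientation: [[0.866, 0.5, -0.001], [0.5, -0.866, -0.001], [-0.002, -0.0, -1.0]]
contact_force: [-1.6, 0.6, -1.9]
width: 16.1
grasp_force: 98.0
```

```bash
python3 - <<'E'
from h import *
a=blade("top");b=blade("side")
go(407.1,144.3,80,29.8)
for q in(a,b):
    print(padfit(q,[520.5,303,31.05]))
    for d in robot.silhouettes(q,"blank_a")[:4]:
        v,u=np.nonzero(d["region"]);print(round(d["conf"],2),rect(ray(q,np.c_[u,v],43)))
E
```

```text
top 0.95 444 blade rect tool (array([102. ,  -2.7]), array([73.8, 37.9]), -0.3) slopes deg [ 0.77 -0.45] z at centre 27.8
side 0.9 278 blade rect tool (array([102.2,  -3.1]), array([74. , 39.8]), -4.7) slopes deg [1.52 2.19] z at centre 27.7
pos [407.9 144.4 132.4] phi 29.87 j [-14.  26. -11. 122.   9.  33. -92.] t 17.18 -> shift [-0.7 -0.3 52.4] turn 0.0012
(array([525.5, 306.5,  31.1]), -692)
0.64 (array([473.4, 370.3]), array([66.5, 35.5]), -54.4)
0.64 (array([ 368.1, -197.2]), array([66.2, 32.7]), -67.0)
0.55 (array([556.6, 234.6]), array([62.2, 29.8]), -59.6)
(array([525. , 305. ,  31.5]), -380)
0.81 (array([472.6, 371.3]), array([66.2, 35.4]), -56.4)
0.58 (array([559.5, 236.8]), array([68.1, 31.8]), -51.5)
0.56 (array([ 702.2, -191.6]), array([92.7, 34.9]), -59.9)
0.53 (array([ 359.8, -156.7]), array([60.5, 30.6]), -69.8)
```

step_arm(
  deltas=[
    [0.0, 0, 0.0025, 0.015, 0],
    [0, 0, 0, 0.015, 0],
    [0, 0, 0, 0.012, 0],
    [0, 0, 0, 0, 0],
    [0, 0, 0, 0, 0],
    [0, 0, 0, 0, 0],
  ],
)

```text
clock: 17.78
eef_pos: [409.7, 142.5, 91.1]
orientation: [[0.868, 0.497, 0.001], [0.497, -0.868, 0.001], [0.001, -0.0, -1.0]]
contact_force: [0.2, -0.2, -1.7]
width: 16.2
grasp_force: 98.0
```

```bash
python3 - <<'E'
from h import *
a=blade("top");b=blade("side")
s=robot.read_state();print(s["eef_pos"].round(1))
A=a["pixels"][170:250,220:300,::-1];B=b["pixels"][190:270,260:340,::-1]
cv2.imwrite("pics/c3.png",np.hstack([cv2.resize(A,(400,400),interpolation=cv2.INTER_CUBIC),cv2.resize(B,(400,400),interpolation=cv2.INTER_CUBIC)]))
E
```

```text
top 0.93 249 blade rect tool (array([101.9,  -2.6]), array([73.5, 37.1]), 0.6) slopes deg [-0.39  2.01] z at centre 29.8
side 0.96 288 blade rect tool (array([103.1,  -1.8]), array([75.1, 39.1]), -1.3) slopes deg [1.15 0.54] z at centre 27.7
[409.7 142.5  91.2]
```

View pics/c3.png

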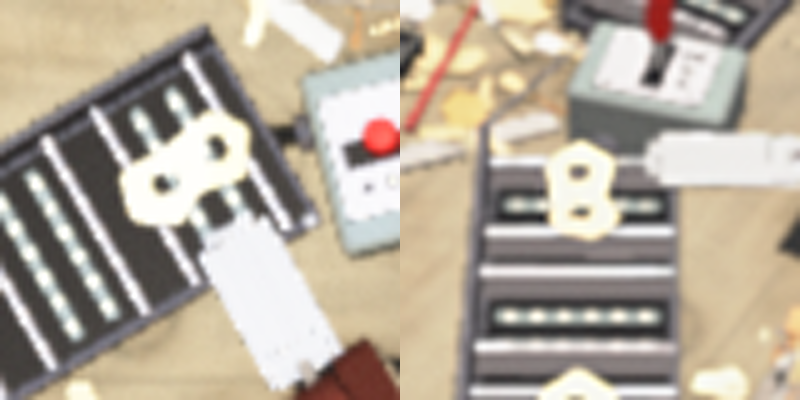

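The blade is in line with the inner channel and its tip is in front of the pendant (left half, tip about (230,235)).

step_arm(
  deltas=[
    [0.0, 0, 0, 0.01, 0],
    [0, 0, 0, 0.01, 0],
    [0, 0, 0, 0.01, 0],
    [0, 0, 0, 0.008, 0],
    [0, 0, 0, 0, 0],
    [0, 0, 0, 0, 0],
    [0, 0, 0, 0, 0],
  ],
)

```text
clock: 18.57
eef_pos: [409.6, 142.5, 53.0]
orientation: [[0.868, 0.497, 0.001], [0.497, -0.868, 0.0], [0.001, 0.0, -1.0]]
contact_force: [-0.0, -0.5, -1.9]
width: 16.1
grasp_force: 98.0
```

```bash
python3 - <<'E'
from h import *
a=blade("top");b=blade("side")
s=robot.read_state();print(s["eef_pos"].round(1),s["contact_force"].round(1))
go(471.4,183,53,29.8)
E
```

```text
top 0.86 376 blade rect tool (array([102.6,  -2.8]), array([74.9, 37.9]), -0.5) slopes deg [ 0.94 -0.55] z at centre 28.5
side 0.83 265 blade rect tool (array([102.8,  -2.7]), array([75.5, 40.8]), -0.7) slopes deg [1.4  0.71] z at centre 27.5
[409.5 142.4  53. ] [-0.1  0.6 -2.4]
pos [409.5 142.4  53. ] phi 29.78 j [-17.  34.  -8. 126.  13.  20. -95.] t 18.77 -> shift [73.9 -4.5  0.1] turn -0.0004
```

step_arm(
  deltas=[
    [0.0, 0.006, -0.0001, 0, 0],
    [0, 0.01, -0.0002, 0, 0],
    [0, 0.01, -0.0002, 0, 0],
    [0, 0.01, -0.0002, 0, 0],
    [0, 0.01, -0.0003, 0, 0],
    [0, 0.01, -0.0003, 0, 0],
    [0, 0.01, -0.0003, 0, 0],
    [0, 0.007, -0.0002, 0, 0],
    [0, 0, 0, 0, 0],
    [0, 0, 0, 0, 0],
    [0, 0, 0, 0, 0],
  ],
)

```text
clock: 19.68
eef_pos: [470.9, 179.6, 52.5]
orientation: [[0.868, 0.497, -0.001], [0.497, -0.868, -0.001], [-0.001, 0.0, -1.0]]
contact_force: [-0.5, -1.0, -2.1]
width: 16.1
grasp_force: 98.0
```

```bash
python3 - <<'E'
from h import *
a=robot.read_camera("top");b=robot.read_camera("side")
s=robot.read_state();print(s["eef_pos"].round(1),s["contact_force"].round(1))
A=a["pixels"][170:250,220:300,::-1];B=b["pixels"][190:270,260:340,::-1]
cv2.imwrite("pics/c4.png",np.hstack([cv2.resize(A,(400,400),interpolation=cv2.INTER_CUBIC),cv2.resize(B,(400,400),interpolation=cv2.INTER_CUBIC)]))
E
```

```text
[471.  179.6  52.5] [-0.1 -0.9 -1.3]
```

View pics/c4.png

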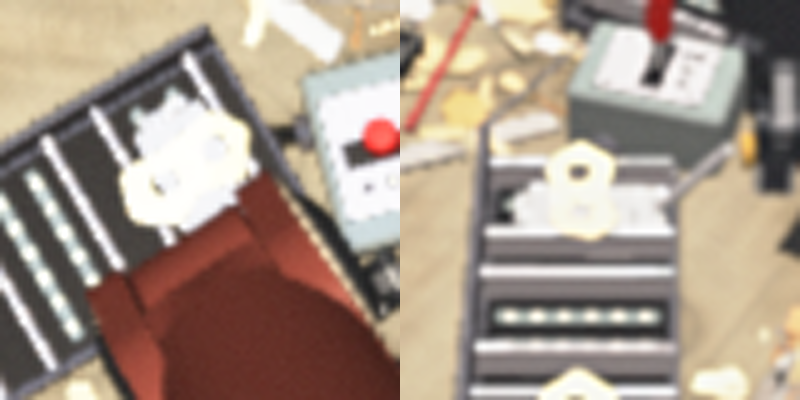

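The blade is under the pendant without contact (left half, tip showing behind the pendant at (170,105)). Lifting.

step_arm(
  deltas=[
    [0.0, 0, 0, -0.004, 0],
    [0, 0, 0, -0.004, 0],
    [0, 0, 0, -0.003, 0],
    [0, 0, 0, -0.003, 0],
    [0, 0, 0, -0.003, 0],
    [0, 0, 0, -0.004, 0],
    [0, 0, 0, -0.006, 0],
    [0, 0, 0, -0.008, 0],
    [0, 0, 0, -0.01, 0],
    [0, 0, 0, -0.01, 0],
    [0, 0, 0, -0.008, 0],
    [0, 0, 0, -0.004, 0],
    [0, 0, 0, 0, 0],
    [0, 0, 0, 0, 0],
  ],
)

```text
clock: 20.95
eef_pos: [471.7, 180.1, 119.9]
orientation: [[0.868, 0.497, 0.0], [0.497, -0.868, 0.0], [0.0, 0.0, -1.0]]
contact_force: [0.0, 0.0, -2.6]
width: 16.0
grasp_force: 98.0
```

```bash
cat >> h.py <<'E'
def blank(near=None,z=None):
    "blank poses in tool frame/world"
    s=robot.read_state();R=s["orientation"];T=s["eef_pos"];qs=[]
    print("TCP",T.round(1),"phi",np.degrees(np.arctan2(R[1,0],R[0,0])).round(1),"F",s["contact_force"].round(1),"t",round(s["clock"],2))
    for n in("top","side"):
        q=robot.read_camera(n);qs.append(q)
        for d in robot.silhouettes(q,"blank_a")[:5]:
            c=cloud(q,d["region"])
            if len(c)<30: continue
            zz=np.median(c[:,2]);zp=zz if z is None else z
            c=c[abs(c[:,2]-zz)<8];v,u=np.nonzero(d["region"])
            r=rect(ray(q,np.c_[u,v],zp));w=np.r_[r[0],zp]
            A=np.c_[c[:,:2],np.ones(len(c))];co=np.linalg.lstsq(A,c[:,2],rcond=None)[0]
            print(n,round(d["conf"],2),"z",zz.round(1),"world",r,"tool",((w-T)@R).round(1),"slope deg",np.degrees(np.arctan(co[:2])).round(1))
    return qs
def pic(qs,name,a,b,h=40):
    I=[cv2.resize(q["pixels"][c[1]-h:c[1]+h,c[0]-h:c[0]+h,::-1],(400,400),interpolation=cv2.INTER_CUBIC) for q,c in zip(qs,(a,b))]
    cv2.imwrite("pics/"+name+".png",np.hstack(I))
E
python3 - <<'E'
from h import *
q=blank()
E
```

```text
TCP [471.7 180.1 119.9] phi 29.8 F [ 0.   0.  -2.6] t 20.95
top 0.87 z 94.9 world (array([556.8, 235.7]), array([66.3, 34.4]), -57.3) tool [101.4  -6.   25. ] slope deg [-0.   2.1]
top 0.58 z 40.1 world (array([472.1, 371.1]), array([68.6, 34.9]), -57.3) tool [  95.2 -165.6   79.8] slope deg [-0.3  0.3]
top 0.5 z 2.6 world (array([ 366.5, -206.7]), array([65.7, 31.5]), -69.1) tool [-283.5  283.4  117.1] slope deg [1.7 1. ]
side 0.72 z 94.0 world (array([561.4, 232.5]), array([67.9, 34.2]), -57.8) tool [103.8  -1.   25.9] slope deg [0.  0.8]
side 0.54 z 39.2 world (array([475.9, 369.8]), array([66.2, 35.6]), -57.8) tool [  97.8 -162.6   80.7] slope deg [-0.3  0.2]
side 0.45 z 3.4 world (array([ 370.3, -208.3]), array([64.7, 35.2]), -69.9) tool [-281.   286.7  116.4] slope deg [-0.7  0.5]
```

Pendant is riding centred and level on the blade. Carrying it high to the front of the right pad's middle channel.

step_arm(
  deltas=[
    [0, 0, 0, -0.005, 0],
    [0, 0, 0, -0.01, 0],
    [0, 0, 0, -0.01, 0],
    [0, 0, 0, -0.01, 0],
    [0, 0, 0, -0.007, 0],
    [0, 0, 0, -0.003, 0],
  ],
)

```text
clock: 21.65
eef_pos: [472.6, 180.6, 166.5]
orientation: [[0.868, 0.497, 0.003], [0.497, -0.868, 0.001], [0.003, 0.0, -1.0]]
contact_force: [-0.1, -0.0, -0.7]
width: 16.2
grasp_force: 98.0
```

step_arm(
  deltas=[
    [0, -0.0013, 0.0016, 0, 0],
    [0, -0.0039, 0.0049, 0, 0],
    [0, -0.0065, 0.0082, 0, 0],
    [0, -0.0091, 0.0114, 0, 0],
    [0, -0.0104, 0.0131, 0, 0],
    [0, -0.0117, 0.0147, 0, 0],
    [0, -0.0117, 0.0147, 0, 0],
    [0, -0.0117, 0.0147, 0, 0],
    [0, -0.0117, 0.0147, 0, 0],
    [0, -0.0117, 0.0147, 0, 0],
    [0, -0.0104, 0.0131, 0, 0],
    [0, -0.0104, 0.0131, 0, 0],
    [0, -0.0078, 0.0098, 0, 0],
    [0, -0.0065, 0.0082, 0, 0],
    [0, -0.0039, 0.0049, 0, 0],
    [0, -0.0013, 0.0016, 0, 0],
    [0, 0, 0, 0, 0],
  ],
)

```text
clock: 23.07
eef_pos: [439.8, -26.7, 164.5]
orientation: [[0.868, 0.496, -0.0], [0.496, -0.868, 0.0], [-0.0, -0.0, -1.0]]
contact_force: [-0.1, 1.1, -2.2]
width: 16.5
grasp_force: 98.0
```

step_arm(
  deltas=[
    [0, 0, 0, 0, 0.02],
    [0, 0, 0, 0, 0.04],
    [0, 0, 0, 0, 0.06],
    [0, 0, 0, 0, 0.07],
    [0, 0, 0, 0, 0.07],
    [0, 0, 0, 0, 0.07],
    [0, 0, 0, 0, 0.07],
    [0, 0, 0, 0, 0.06],
    [0, 0, 0, 0, 0.05],
    [0, 0, 0, 0, 0.03],
    [0, 0, 0, 0, 0.017],
    [0, 0, 0, 0, 0],
    [0, 0, 0, 0, 0],
  ],
)

```text
clock: 24.15
eef_pos: [440.1, -25.9, 164.6]
orientation: [[0.999, -0.036, 0.0], [-0.036, -0.999, 0.0], [0.0, -0.0, -1.0]]
contact_force: [-0.2, -0.2, -2.2]
width: 15.9
grasp_force: 98.0
```

```bash
python3 - <<'E'
from h import *
q=blank()
go(502,-26.4,110,-2.1)
E
```

```text
TCP [440.1 -25.9 164.6] phi -2.1 F [-0.2 -0.2 -2.2] t 24.15
top 0.85 z 139.3 world (array([541.1, -26.4]), array([66. , 32.6]), -85.9) tool [101.   -3.1  25.2] slope deg [0.3 0.1]
top 0.79 z 39.1 world (array([471.2, 370.7]), array([68.7, 38.5]), -57.7) tool [  16.8 -397.4  125.6] slope deg [0.6 1.2]
top 0.61 z 17.9 world (array([611. , -28.9]), array([250., 117.]), 89.0) tool [170.9  -3.1 146.7] slope deg [ 0.2 -0. ]
side 0.71 z 139.2 world (array([542.1, -27.6]), array([64.8, 31.2]), -80.9) tool [102.   -2.   25.3] slope deg [-2.  -0.8]
side 0.7 z 39.4 world (array([475.2, 369.5]), array([66.4, 33.2]), -56.4) tool [  20.9 -396.4  125.3] slope deg [-0.5  1. ]
side 0.65 z 3.1 world (array([ 377.8, -209.4]), array([62.2, 30.8]), 85.0) tool [-55.7 185.7 161.4] slope deg [-1.3  0.8]
pos [440.  -26.3 164.6] phi -2.12 j [  3.  23.  -3. 119.   2.  38. -94.] t 24.35 -> shift [61.9 -2.2 54.6] turn -0.0003
```

step_arm(
  deltas=[
    [0, 0.002, 0, 0, 0],
    [0, 0.005, -0.0002, 0, 0],
    [0, 0.008, -0.0003, 0, 0],
    [0, 0.01, -0.0003, 0, 0],
    [0, 0.01, -0.0004, 0, 0],
    [0, 0.01, -0.0004, 0, 0],
    [0, 0.009, -0.0003, 0, 0],
    [0, 0.005, -0.0003, 0, 0],
    [0, 0.003, 0, 0, 0],
    [0, 0, 0, 0.004, 0],
    [0, 0, 0, 0.008, 0],
    [0, 0, 0, 0.01, 0],
    [0, 0, 0, 0.012, 0],
    [0, 0, 0, 0.012, 0],
    [0, 0, 0, 0.012, 0],
    [0, 0, 0, 0.01, 0],
    [0, 0, 0, 0.004, 0],
    [0, 0, 0, 0, 0],
    [0, 0, 0, 0, 0],
  ],
)

```text
clock: 25.93
eef_pos: [502.0, -26.4, 92.5]
orientation: [[0.999, -0.037, -0.0], [-0.037, -0.999, 0.0], [-0.0, -0.0, -1.0]]
contact_force: [0.5, -0.4, -2.7]
width: 16.2
grasp_force: 98.0
```

```bash
python3 - <<'E'
from h import *
a=blade("top");b=blade("side")
for q in(a,b):print(padfit(q,[609,-27.4,-1.3]))
q=blank()
pic(q,"c5",(364,188),(328,172))
E
```

```text
top 0.55 180 blade rect tool (array([101. ,  -2.8]), array([72. , 37.6]), 0.6) slopes deg [0.94 0.34] z at centre 29.1
side 0.68 81 blade rect tool (array([102. ,  -6.1]), array([72.6, 36.6]), -5.3) slopes deg [1.05 0.92] z at centre 28.0
(array([ 6.153e+02, -2.730e+01, -4.000e-01]), -573)
(array([603.3, -27.3,  -2.6]), -148)
TCP [502.6 -26.4  93.2] phi -2.1 F [-0.9 -0.1 -1.1] t 26.13
top 0.69 z 2.5 world (array([ 373. , -219.6]), array([39.7, 31.8]), -89.7) tool [-122.4  197.9   90.5] slope deg [-0.7 -4.8]
top 0.69 z 18.1 world (array([612.6, -28.3]), array([248.4, 118.5]), -89.8) tool [109.9  -2.2  75.3] slope deg [ 0.4 -0. ]
top 0.52 z 68.3 world (array([602.7, -25.2]), array([65.9, 32.6]), -83.3) tool [100.   -4.9  25.1] slope deg [-0.   0.5]
side 0.68 z 1.8 world (array([ 370. , -208.6]), array([48.1, 22.3]), -69.7) tool [-125.8  187.    91.2] slope deg [ 1.6 -0.2]
side 0.59 z 67.3 world (array([606.3, -29.6]), array([68.1, 33.9]), -81.6) tool [103.7  -0.6  26.1] slope deg [-2.6  0.3]
side 0.55 z 39.2 world (array([475.2, 371. ]), array([69.1, 35.6]), -57.8) tool [ -42.2 -396.1   54. ] slope deg [-0.9  0.5]
```

View pics/c5.png

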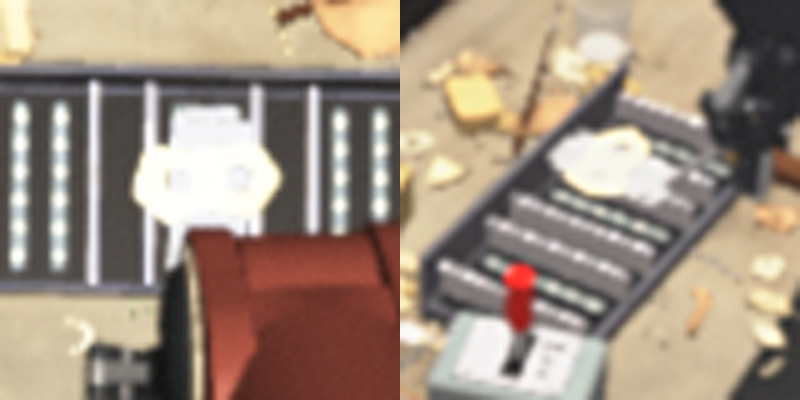

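Blade and pendant are centred over the middle pair (left half: ribs at columns 150 and 257, blade 170–250 before parallax). Lowering.

step_arm(
  deltas=[
    [0, 0, 0, 0.005, 0],
    [0, 0, 0, 0.008, 0],
    [0, 0, 0, 0.006, 0],
    [0, 0, 0, 0.003, 0],
    [0, 0, 0, 0.002, 0],
    [0, 0, 0, 0.002, 0],
    [0, 0, 0, 0.002, 0],
    [0, 0, 0, 0.002, 0],
    [0, 0, 0, 0.002, 0],
    [0, 0, 0, 0.002, 0],
    [0, 0, 0, 0.003, 0],
    [0, 0, 0, 0.003, 0],
    [0, 0, 0, 0, 0],
    [0, 0, 0, 0, 0],
  ],
)

```text
clock: 27.5
eef_pos: [502.0, -26.4, 52.4]
orientation: [[0.999, -0.037, -0.0], [-0.037, -0.999, 0.0], [-0.0, -0.0, -1.0]]
contact_force: [0.1, -0.5, -0.9]
width: 15.8
grasp_force: 98.0
```

```bash
python3 - <<'E'
from h import *
q=blank()
E
```

```text
TCP [502.  -26.4  52.4] phi -2.1 F [ 0.1 -0.5 -0.9] t 27.5
top 0.75 z 39.4 world (array([600.7, -24.4]), array([64. , 34.7]), -89.7) tool [98.6 -5.6 12.9] slope deg [1. 0.]
top 0.72 z 3.3 world (array([ 373.1, -224.3]), array([34.7, 34.6]), 25.8) tool [-121.4  202.6   49.1] slope deg [-0.8 -4.5]
top 0.54 z 39.3 world (array([473.1, 372. ]), array([66. , 34.4]), -54.7) tool [ -43.6 -397.    13.1] slope deg [-1.3 -0.3]
side 0.81 z 39.9 world (array([474.5, 369.5]), array([66.1, 33.3]), -58.3) tool [ -42.1 -394.6   12.5] slope deg [1.1 0.8]
side 0.68 z 3.0 world (array([ 369.7, -206.7]), array([69.1, 35.3]), -69.9) tool [-125.4  185.1   49.5] slope deg [0.2 0.3]
```

step_arm(
  deltas=[
    [0, -0.005, 0.0001, 0, 0],
    [0, -0.01, 0.0001, 0, 0],
    [0, -0.01, 0.0001, 0, 0],
    [0, -0.01, 0.0001, 0, 0],
    [0, -0.01, 0.0002, 0, 0],
    [0, -0.01, 0.0002, 0, 0],
    [0, -0.01, 0.0002, 0, 0],
    [0, -0.01, 0, 0, 0],
    [0, 0, 0, 0, 0],
    [0, 0, 0, -0.02, 0],
    [0, 0, 0, -0.03, 0],
    [0, 0, 0, -0.03, 0],
    [0, 0, 0, -0.03, 0],
    [0, 0, 0, 0, 0],
  ],
)

```text
clock: 28.87
eef_pos: [431.2, -24.7, 167.6]
orientation: [[0.999, -0.037, 0.012], [-0.037, -0.999, -0.0], [0.012, -0.0, -1.0]]
contact_force: [1.1, -0.6, -1.8]
width: 16.1
grasp_force: 98.2
```

```bash
python3 - <<'E'
from h import *
q=blank()
E
```

```text
TCP [431.2 -24.7 167.6] phi -2.1 F [ 1.1 -0.6 -1.8] t 28.87
top 0.83 z 39.2 world (array([601.9, -23.4]), array([61.9, 30.5]), -85.9) tool [168.9  -7.6 130.5] slope deg [-0.5  1.4]
top 0.78 z 2.7 world (array([ 367.3, -208.1]), array([65.2, 33.8]), -69.1) tool [-59.  185.7 164.1] slope deg [-2. -1.]
top 0.56 z 39.7 world (array([472.7, 369.2]), array([64.7, 32.4]), -53.7) tool [  25.1 -395.1  128.3] slope deg [-1.5 -1.2]
top 0.47 z 18.0 world (array([611.9, -29.1]), array([250.3, 119.6]), 89.4) tool [178.9  -2.3 151.9] slope deg [0.4 0. ]
side 0.8 z 39.6 world (array([474.2, 370.9]), array([63.4, 33.2]), -56.4) tool [  26.6 -396.9  128.4] slope deg [-1.2  0.4]
side 0.62 z 3.3 world (array([ 370.5, -208.6]), array([64. , 28.9]), -69.8) tool [-55.8 186.1 163.5] slope deg [-0.1 -0.7]
side 0.4 z 38.9 world (array([605.1, -27.7]), array([66.1, 29.9]), -87.7) tool [172.3  -3.5 130.9] slope deg [-3.5  0.4]
```

step_arm(
  deltas=[
    [0, 0, 0, 0, -0.08],
    [0, 0, 0, 0, -0.1],
    [0, 0, 0, 0, -0.1],
    [0, 0, 0, 0, -0.1],
    [0, 0, 0, 0, -0.1],
    [0, 0, 0, 0, -0.077],
    [0, 0.0155, -0.0211, 0, 0],
    [0, 0.0155, -0.0211, 0, 0],
    [0, 0.0155, -0.0211, 0, 0],
    [0, 0.0155, -0.0211, 0, 0],
    [0, 0.0155, -0.0211, 0, 0],
    [0, 0.0157, -0.021, 0, 0],
    [0, -0.0044, -0.0269, 0, 0],
    [0, -0.0044, -0.0269, 0, 0],
    [0, -0.0044, -0.0269, 0, 0],
    [0, -0.0044, -0.0269, 0, 0],
    [0, -0.0044, -0.0269, 0, 0],
    [0, -0.0043, -0.0268, 0, 0],
    [0, -0.0043, -0.0268, 0, 0],
    [0, 0, 0, 0, 0],
  ],
)

```text
clock: 30.73
eef_pos: [320.5, 284.0, 161.4]
orientation: [[0.863, 0.505, -0.005], [0.505, -0.863, 0.002], [-0.003, -0.004, -1.0]]
contact_force: [-0.4, 0.6, -0.3]
width: 16.2
grasp_force: 98.1
```

```bash
python3 - <<'E'
from h import *
go(325,278.1,92,29.8)
E
```

```text
pos [320.5 284.  161.4] phi 30.36 j [ -34.   22.  -13.  121.    8.   37. -113.] t 30.73 -> shift [ 1.2  7.6 69.3] turn 0.0098
```

step_arm(
  deltas=[
    [0, 0, 0, 0, 0],
    [0, 0, 0, 0, 0],
    [0, 0, 0, 0, 0],
  ],
)

```text
clock: 30.98
eef_pos: [325.6, 278.1, 161.8]
orientation: [[0.869, 0.495, -0.001], [0.495, -0.869, -0.002], [-0.002, 0.001, -1.0]]
contact_force: [-0.2, 0.1, -1.6]
width: 16.1
grasp_force: 98.1
```

```bash
python3 - <<'E'
from h import *
go(325,278.1,92,29.8)
E
```

```text
pos [325.6 278.1 161.8] phi 29.65 j [ -34.   22.  -13.  121.    8.   37. -113.] t 30.98 -> shift [-0.4 -0.4 69.8] turn -0.0026
```

step_arm(
  deltas=[
    [0, 0, 0, 0.02, -0.003],
    [0, 0, 0, 0.02, 0],
    [0, 0, 0, 0.02, 0],
    [0, 0, 0, 0.01, 0],
    [0, 0, 0, 0, 0],
    [0, 0, 0, 0, 0],
    [0, 0, 0, 0, 0],
  ],
)

```text
clock: 31.57
eef_pos: [326.0, 279.4, 93.1]
orientation: [[0.867, 0.498, 0.001], [0.498, -0.867, 0.001], [0.001, -0.0, -1.0]]
contact_force: [-0.2, -0.2, -1.6]
width: 16.0
grasp_force: 98.1
```

```bash
python3 - <<'E'
from h import *
a=blade("top");b=blade("side")
for q in(a,b):print(padfit(q,[520.5,303,31.05]))
go(325,278.1,53,29.8)
q=blank()
E
```

```text
top 0.72 419 blade rect tool (array([102.1,  -1.5]), array([74. , 36.8]), 0.3) slopes deg [ 1.28 -0.27] z at centre 27.9
side 0.63 383 blade rect tool (array([102.8,  -2.4]), array([75.5, 39.7]), -0.9) slopes deg [1.67 1.26] z at centre 27.3
(array([526.9, 307.2,  31.1]), -706)
(array([518.7, 301.2,  30.8]), -392)
pos [325.7 279.8  93.3] phi 29.93 j [ -36.   30.  -10.  125.   11.   26. -116.] t 31.77 -> shift [-1.5  1.1 40.3] turn 0.0023
TCP [325.7 279.8  93.3] phi 29.9 F [ 0.2 -0.1 -1.2] t 31.77
top 0.83 z 39.1 world (array([471.2, 371.4]), array([67.4, 35.1]), -57.7) tool [171.7  -6.8  54.5] slope deg [ 0.7 -0.3]
top 0.83 z 3.0 world (array([ 366.3, -205.4]), array([68. , 33.7]), -69.1) tool [-207.1  440.7   89.8] slope deg [2.  2.5]
top 0.57 z 39.5 world (array([603.2, -25.5]), array([67.1, 33. ]), -86.3) tool [ 88.1 403.   53.9] slope deg [0.3 1.6]
top 0.28 z 18.5 world (array([568. , 139.5]), array([618.8, 180.1]), -74.8) tool [139.9 242.5  75.1] slope deg [0.2 0.1]
side 0.78 z 39.8 world (array([474.9, 369.9]), array([66.4, 33.2]), -56.4) tool [174.2  -3.6  53.8] slope deg [0.2 1. ]
side 0.59 z 39.5 world (array([604.5, -25.4]), array([66.1, 33.6]), -86.8) tool [ 89.2 403.6  53.9] slope deg [0.3 1.4]
```

step_arm(
  deltas=[
    [0, 0, 0.0004, 0.01, 0],
    [0, 0, 0, 0.01, 0],
    [0, 0, 0, 0.01, 0],
    [0, 0, 0, 0.01, 0],
    [0, 0, 0, 0, 0],
    [0, 0, 0, 0, 0],
    [0, 0, 0, 0, 0],
  ],
)

```text
clock: 32.55
eef_pos: [325.5, 279.5, 53.0]
orientation: [[0.866, 0.499, 0.0], [0.499, -0.866, 0.001], [0.001, -0.0, -1.0]]
contact_force: [1.0, 0.4, -1.0]
width: 16.2
grasp_force: 98.1
```

step_arm(
  deltas=[
    [0.0, 0.006, -0.0001, 0, 0],
    [0, 0.01, -0.0002, 0, 0],
    [0, 0.01, -0.0002, 0, 0],
    [0, 0.01, -0.0002, 0, 0],
    [0, 0.01, -0.0002, 0, 0],
    [0, 0.01, -0.0002, 0, 0],
    [0, 0.01, -0.0002, 0, 0],
    [0, 0.006, -0.0001, 0, 0],
    [0, 0, 0, 0, 0],
    [0, 0, 0, 0, 0],
    [0, 0, 0, 0, 0],
  ],
)

```text
clock: 33.47
eef_pos: [386.4, 315.9, 52.6]
orientation: [[0.866, 0.499, -0.001], [0.499, -0.866, -0.001], [-0.001, 0.0, -1.0]]
contact_force: [-0.1, -0.5, -2.0]
width: 16.3
grasp_force: 98.1
```

```bash
python3 - <<'E'
from h import *
q=blank();pic(q,"c6",(205,238),(294,275))
E
```

```text
TCP [386.4 315.9  52.6] phi 30.0 F [-0.1 -0.5 -2. ] t 33.47
top 0.85 z 39.2 world (array([472.4, 371.9]), array([69.4, 36.5]), -55.7) tool [102.5  -5.6  13.3] slope deg [-0.6 -0.6]
top 0.75 z 38.9 world (array([603.3, -24.4]), array([64.5, 32.9]), -85.9) tool [ 18.  403.1  13.9] slope deg [-0.1  0.5]
top 0.74 z 2.5 world (array([ 367.4, -205.4]), array([70.3, 37.8]), -69.1) tool [-276.7  442.1   50.6] slope deg [0.9 1. ]
side 0.67 z 39.5 world (array([476.2, 368.6]), array([64. , 32.4]), -54.5) tool [104.2  -0.8  13. ] slope deg [-0.9 -0.2]
side 0.51 z 2.9 world (array([ 369.7, -207. ]), array([59.3, 28.8]), -69.8) tool [-275.6  444.6   50.2] slope deg [-0.5  1.1]
```

View pics/c6.png

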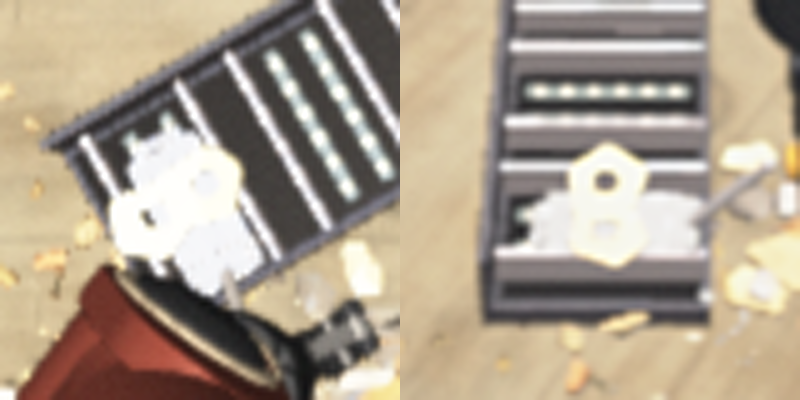

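The blade is under the outer pendant, between the ribs. Lifting, then checking before carrying.

step_arm(
  deltas=[
    [0.0, 0, 0, -0.004, 0],
    [0, 0, 0, -0.004, 0],
    [0, 0, 0, -0.003, 0],
    [0, 0, 0, -0.003, 0],
    [0, 0, 0, -0.003, 0],
    [0, 0, 0, -0.004, 0],
    [0, 0, 0, -0.006, 0],
    [0, 0, 0, -0.008, 0],
    [0, 0, 0, -0.01, 0],
    [0, 0, 0, -0.012, 0],
    [0, 0, 0, -0.012, 0],
    [0, 0, 0, -0.012, 0],
    [0, 0, 0, -0.012, 0],
    [0, 0, 0, -0.01, 0],
    [0, 0, 0, -0.006, 0],
    [0, 0, 0, -0.003, 0],
    [0, 0, 0, 0, 0],
    [0, 0, 0, 0, 0],
  ],
)

```text
clock: 35.17
eef_pos: [386.8, 316.1, 164.5]
orientation: [[0.866, 0.499, -0.0], [0.499, -0.866, -0.0], [-0.0, 0.0, -1.0]]
contact_force: [0.1, -0.0, -1.7]
width: 16.1
grasp_force: 98.0
```

```bash
python3 - <<'E'
from h import *
q=blank()
E
```

```text
TCP [386.8 316.1 164.5] phi 30.0 F [ 0.1 -0.  -1.7] t 35.17
top 0.77 z 139.7 world (array([473.2, 369.8]), array([63.2, 32.5]), -55.5) tool [101.6  -3.4  24.8] slope deg [-1.4  0.5]
top 0.5 z 39.2 world (array([602.2, -25.6]), array([67.1, 35.2]), -85.9) tool [ 16.  403.6 125.3] slope deg [-1.1  0.1]
top 0.5 z 2.8 world (array([ 366.4, -206. ]), array([69.2, 35.9]), -65.4) tool [-278.3  442.2  161.8] slope deg [-0.2  0.9]
side 0.57 z 3.1 world (array([ 371.7, -209.4]), array([63.1, 34.9]), -74.7) tool [-275.4  447.8  161.6] slope deg [1.1 0.7]
side 0.51 z 139.2 world (array([475.2, 369.2]), array([66.2, 34.3]), -57.8) tool [103.1  -1.9  25.3] slope deg [-0.8  0.3]
side 0.34 z 27.5 world (array([660.5,  -8. ]), array([248.6, 101.3]), -64.2) tool [ 75.3 417.5 137. ] slope deg [-0.2 -0.3]
side 0.23 z 177.1 world (array([384.1, 336. ]), array([251.2,  77.7]), 28.5) tool [  7.5 -18.6 -12.6] slope deg [-18.6  28.6]
```

step_arm(
  deltas=[
    [0, -0.0008, 0.0025, 0, 0],
    [0, -0.0021, 0.0063, 0, 0],
    [0, -0.0034, 0.0101, 0, 0],
    [0, -0.0042, 0.0126, 0, 0],
    [0, -0.005, 0.0152, 0, 0],
    [0, -0.0055, 0.0164, 0, 0],
    [0, -0.0055, 0.0164, 0, 0],
    [0, -0.0055, 0.0164, 0, 0],
    [0, -0.0055, 0.0164, 0, 0],
    [0, -0.0055, 0.0164, 0, 0],
    [0, -0.0055, 0.0164, 0, 0],
    [0, -0.0055, 0.0164, 0, 0],
    [0, -0.0055, 0.0164, 0, 0],
    [0, -0.0055, 0.0164, 0, 0],
    [0, -0.0055, 0.0164, 0, 0],
    [0, -0.0046, 0.0139, 0, 0],
    [0, -0.0038, 0.0114, 0, 0],
    [0, -0.0029, 0.0088, 0, 0],
    [0, -0.0017, 0.0051, 0, 0],
    [0, -0.0008, 0.0025, 0, 0],
  ],
)

```text
clock: 37.03
eef_pos: [440.0, 54.3, 164.6]
orientation: [[0.867, 0.498, -0.0], [0.498, -0.867, -0.0], [-0.0, 0.0, -1.0]]
contact_force: [0.0, 0.6, -2.5]
width: 16.4
grasp_force: 98.1
```

step_arm(
  deltas=[
    [0, 0, 0, 0, 0],
    [0, 0, 0, 0, 0.02],
    [0, 0, 0, 0, 0.04],
    [0, 0, 0, 0, 0.06],
    [0, 0, 0, 0, 0.07],
    [0, 0, 0, 0, 0.07],
    [0, 0, 0, 0, 0.07],
    [0, 0, 0, 0, 0.07],
    [0, 0, 0, 0, 0.06],
    [0, 0, 0, 0, 0.05],
    [0, 0, 0, 0, 0.03],
    [0, 0, 0, 0, 0.02],
    [0, 0, 0, 0, 0],
    [0, 0, 0, 0, 0],
  ],
)

```text
clock: 38.2
eef_pos: [440.0, 55.9, 164.6]
orientation: [[0.999, -0.036, 0.0], [-0.036, -0.999, 0.0], [0.0, -0.0, -1.0]]
contact_force: [-0.5, 0.3, -2.9]
width: 16.6
grasp_force: 98.1
```

```bash
python3 - <<'E'
from h import *
q=blank()
go(502.5,53.8,92,-2.1)
E
```

```text
TCP [440.   55.9 164.6] phi -2.1 F [-0.5  0.3 -2.9] t 38.2
top 0.7 z 2.8 world (array([ 367.4, -206. ]), array([68. , 32.3]), -69.6) tool [-63.1 264.4 161.7] slope deg [-0.4  0.4]
top 0.62 z 139.5 world (array([539.4,  56.8]), array([65.3, 36.1]), -89.7) tool [99.3 -4.5 25.1] slope deg [0.2 0.4]
top 0.62 z 38.9 world (array([603.4, -25.7]), array([62.5, 32.8]), -85.6) tool [166.3  75.7 125.7] slope deg [-1.4 -0.5]
side 0.52 z 39.1 world (array([604.5,  -8.6]), array([26.5, 18.4]), -16.2) tool [166.7  58.6 125.5] slope deg [ 4.2 11.5]
side 0.41 z 139.3 world (array([540.8,  54.1]), array([68.4, 34.4]), 88.9) tool [100.8  -1.8  25.3] slope deg [-0.6  0.5]
pos [440.   55.6 164.6] phi -2.12 j [  -7.   23.   -4.  119.    2.   38. -105.] t 38.4 -> shift [62.5 -0.5 72.6] turn -0.0003
```

step_arm(
  deltas=[
    [0, 0.002, 0, 0, 0],
    [0, 0.005, -0.0001, 0, 0],
    [0, 0.008, -0.0001, 0, 0],
    [0, 0.01, -0.0001, 0, 0],
    [0, 0.01, -0.0001, 0, 0],
    [0, 0.01, -0.0001, 0, 0],
    [0, 0.009, 0, 0, 0],
    [0, 0.005, 0, 0, 0],
    [0, 0.0035, 0, 0, 0],
    [0, 0, 0, 0.004, 0],
    [0, 0, 0, 0.008, 0],
    [0, 0, 0, 0.01, 0],
    [0, 0, 0, 0.012, 0],
    [0, 0, 0, 0.012, 0],
    [0, 0, 0, 0.012, 0],
    [0, 0, 0, 0.01, 0],
    [0, 0, 0, 0.004, 0],
    [0, 0, 0, 0, 0],
    [0, 0, 0, 0, 0],
  ],
)

```text
clock: 39.98
eef_pos: [502.4, 53.8, 92.5]
orientation: [[0.999, -0.037, -0.0], [-0.037, -0.999, 0.0], [-0.0, -0.0, -1.0]]
contact_force: [0.4, 0.1, -0.7]
width: 16.1
grasp_force: 98.0
```

```bash
python3 - <<'E'
from h import *
a=blade("top");b=blade("side")
q=blank()
pic(q,"c7",(334,188),(318,184))
E
```

```text
top 0.7 185 blade rect tool (array([105.2,  -2.4]), array([62. , 36.7]), 0.5) slopes deg [0.38 0.14] z at centre 28.9
side 0.96 103 blade rect tool (array([102.2,  -3.5]), array([74.8, 37. ]), 1.9) slopes deg [1.83 1.47] z at centre 27.5
TCP [503.   53.9  93.2] phi -2.1 F [ 0.2 -0.4 -1.5] t 40.18
top 0.69 z 18.8 world (array([567.7, 139.5]), array([618.6, 179.6]), -74.9) tool [ 61.4 -88.   74.5] slope deg [0.1 0.1]
top 0.68 z 2.8 world (array([ 366.1, -205.6]), array([70.3, 34.9]), -66.6) tool [-127.3  264.4   90.2] slope deg [0.  0.9]
top 0.6 z 38.5 world (array([603.3, -24.5]), array([64. , 34.7]), -89.7) tool [103.1  74.6  54.8] slope deg [-1.5  1.2]
top 0.55 z 68.1 world (array([601.4,  56.5]), array([64.9, 33.9]), -89.7) tool [98.2 -6.3 25.3] slope deg [1.2 1.2]
side 0.5 z 67.5 world (array([606.2,  52.1]), array([62.8, 28.7]), -83.7) tool [103.2  -2.1  25.9] slope deg [-1.4  0.9]
side 0.5 z 38.8 world (array([607.1, -24. ]), array([51.5, 24.1]), -72.3) tool [106.9  73.9  54.6] slope deg [0.7 1.8]
```

View pics/c7.png

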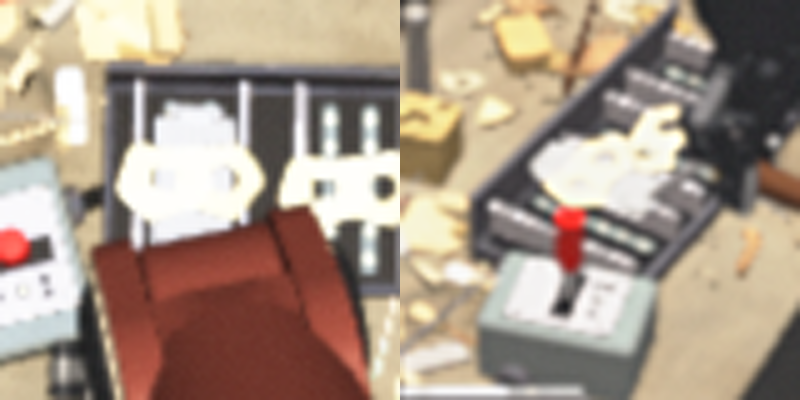

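Blade (153–235) is centred between the ribs (140, 244), and the next pendant is clear. Lowering, then withdrawing.

step_arm(
  deltas=[
    [0, 0, 0, 0.005, 0],
    [0, 0, 0, 0.008, 0],
    [0, 0, 0, 0.006, 0],
    [0, 0, 0, 0.003, 0],
    [0, 0, 0, 0.002, 0],
    [0, 0, 0, 0.002, 0],
    [0, 0, 0, 0.002, 0],
    [0, 0, 0, 0.002, 0],
    [0, 0, 0, 0.002, 0],
    [0, 0, 0, 0.002, 0],
    [0, 0, 0, 0.003, 0],
    [0, 0, 0, 0.003, 0],
    [0, 0, 0, 0, 0],
    [0, 0, 0, 0, 0],
  ],
)

```text
clock: 41.55
eef_pos: [502.4, 53.8, 52.4]
orientation: [[0.999, -0.037, -0.0], [-0.037, -0.999, 0.0], [-0.0, 0.0, -1.0]]
contact_force: [-0.6, -0.6, -1.6]
width: 16.2
grasp_force: 98.1
```

```bash
python3 - <<'E'
from h import *
q=blank()
E
```

```text
TCP [502.4  53.8  52.4] phi -2.1 F [-0.6 -0.6 -1.6] t 41.55
top 0.8 z 39.1 world (array([603.2, -25.7]), array([66.4, 34.7]), -89.7) tool [103.7  75.7  13.2] slope deg [-1.3 -0.9]
top 0.74 z 39.5 world (array([604.1,  54.2]), array([63.9, 32.2]), -89.7) tool [101.7  -4.2  12.9] slope deg [0.6 0. ]
top 0.52 z 2.8 world (array([ 365.8, -205.8]), array([70.3, 35.9]), -67.0) tool [-126.8  264.5   49.6] slope deg [0.4 0.5]
side 0.61 z 3.0 world (array([ 369.2, -206.8]), array([58.2, 25.1]), -65.4) tool [-123.4  265.3   49.4] slope deg [-2.  -1.8]
side 0.6 z 39.3 world (array([604.5,  46.4]), array([48.6, 23.2]), -87.5) tool [102.3   3.6  13. ] slope deg [-5.1 -6.8]
side 0.49 z 39.2 world (array([604.3, -27. ]), array([63.1, 30.9]), 88.9) tool [104.9  76.9  13.1] slope deg [0.5 1. ]
```

step_arm(
  deltas=[
    [0, -0.005, 0.0001, 0, 0],
    [0, -0.01, 0.0001, 0, 0],
    [0, -0.01, 0.0001, 0, 0],
    [0, -0.01, 0.0001, 0, 0],
    [0, -0.01, 0.0002, 0, 0],
    [0, -0.01, 0.0002, 0, 0],
    [0, -0.01, 0.0002, 0, 0],
    [0, -0.01, 0, 0, 0],
    [0, 0, 0, 0, 0],
    [0, 0, 0, -0.02, 0],
    [0, 0, 0, -0.03, 0],
    [0, 0, 0, -0.03, 0],
    [0, 0, 0, -0.03, 0],
    [0, 0, 0, 0, 0],
  ],
)

```text
clock: 42.92
eef_pos: [431.5, 56.1, 167.6]
orientation: [[0.999, -0.037, 0.012], [-0.038, -0.999, 0.002], [0.012, -0.003, -1.0]]
contact_force: [0.5, 0.3, -1.8]
width: 16.3
grasp_force: 98.3
```

step_arm(
  deltas=[
    [0, 0, 0, 0, -0.1],
    [0, 0, 0, 0, -0.12],
    [0, 0, 0, 0, -0.12],
    [0, 0, 0, 0, -0.12],
    [0, 0, 0, 0, -0.12],
    [0, 0, 0, 0, -0.12],
    [0, 0, 0, 0, -0.12],
    [0, 0, 0, 0, -0.12],
    [0, 0, 0, 0, -0.12],
    [0, 0, 0, 0, -0.12],
    [0, 0, 0, 0, -0.12],
    [0, 0, 0, 0, -0.12],
    [0, 0, 0, 0, -0.12],
    [0, 0, 0, 0, -0.12],
    [0, 0, 0, 0, 0],
    [0, 0, 0, 0, 0],
    [0, 0, 0, 0, 0],
  ],
)

```text
clock: 44.33
eef_pos: [427.5, 55.4, 162.4]
orientation: [[-0.049, 0.999, -0.0], [0.999, 0.049, 0.0], [0.0, -0.0, -1.0]]
contact_force: [0.4, 0.2, -2.2]
width: 15.9
grasp_force: 98.1
```

```bash
python3 - <<'E'
from h import *
q=blank()
go(435,28,60,93)
E
```

```text
TCP [427.5  55.4 162.4] phi 92.8 F [ 0.4  0.2 -2.2] t 44.33
top 0.8 z 39.5 world (array([602.8,  55.4]), array([66.3, 34.7]), -89.7) tool [ -8.6 175.1 122.9] slope deg [-0.8  0.1]
top 0.75 z 2.8 world (array([ 366.1, -207.9]), array([70.3, 38. ]), -65.4) tool [-260.   -74.2  159.6] slope deg [-0.3  0.8]
top 0.67 z 38.8 world (array([602.2, -25.6]), array([67.4, 35.6]), -85.9) tool [-89.5 170.5 123.6] slope deg [1.4 0.8]
top 0.66 z 18.3 world (array([520.8, 305.8]), array([248.8, 118.1]), -58.2) tool [245.5 105.5 144.1] slope deg [0.2 0.2]
side 0.54 z 39.3 world (array([604.7, -26.5]), array([67.6, 33.6]), -86.8) tool [-90.5 173.  123.1] slope deg [-1.2  0.7]
side 0.48 z 38.6 world (array([606. ,  49.3]), array([64.5, 35.6]), -86.6) tool [-14.8 178.  123.7] slope deg [-3.6  0.4]
side 0.16 z 22.5 world (array([572.6, 131.7]), array([645.4, 183.9]), -74.6) tool [ 69.1 148.7 139.8] slope deg [ 0.6 -0. ]
pos [427.5  55.6 162.6] phi 92.94 j [ 12.  25. -31. 120.  19.  40. -28.] t 44.53 -> shift [-28.    6.  102.6] turn -0.0011
```

step_arm(
  deltas=[
    [0, -0.014, 0.003, 0, 0],
    [0, -0.014, 0.003, 0, 0],
    [0, 0, 0, 0.02, 0],
    [0, 0, 0, 0.025, 0],
    [0, 0, 0, 0.025, 0],
    [0, 0, 0, 0.025, 0],
    [0, 0, 0, 0.015, 0],
    [0, 0, 0, 0.008, 0],
    [0, 0, 0, 0.005, 0],
    [0, 0, 0, 0.003, 0],
    [0, 0, 0, 0, 0],
    [0, 0, 0, 0, 0],
    [0, 0, 0, 0, 0],
  ],
)

```text
clock: 45.62
eef_pos: [435.6, 27.9, 37.3]
orientation: [[-0.052, 0.999, 0.002], [0.999, 0.052, 0.0], [0.0, 0.002, -1.0]]
contact_force: [-0.1, -0.2, -1.1]
width: 16.7
grasp_force: 98.0
```

```bash
python3 - <<'E'
from h import *
go(435,28,33.5,93)
a=blade("side")
E
```

```text
pos [435.6  27.9  37.3] phi 92.97 j [  6.  37. -18. 126.  32.  21. -36.] t 45.62 -> shift [ 0.1 -0.6  3.8] turn -0.0006
side 0.84 260 blade rect tool (array([103.5,   1.1]), array([76.8, 38.8]), 0.2) slopes deg [1.28 0.55] z at centre 27.3
```

step_arm(
  deltas=[
    [0, 0, 0, 0.0015, 0],
    [0, 0, 0, 0.0015, 0],
    [0, 0, 0, 0.001, 0],
    [0, 0, 0, 0.0005, 0],
    [0, 0, 0, 0, 0],
    [0, 0, 0, 0, 0],
  ],
)

```text
clock: 46.22
eef_pos: [435.0, 27.8, 33.2]
orientation: [[-0.052, 0.999, 0.001], [0.999, 0.052, -0.001], [-0.001, 0.001, -1.0]]
contact_force: [-1.6, -0.0, 12.5]
width: 15.9
grasp_force: 100.1
```

step_arm(
  deltas=[
    [0.085, 0, 0, 0, 0],
    [0.085, 0, 0, 0, 0],
    [0.085, 0, 0, 0, 0],
    [0.085, 0, 0, 0, 0],
    [0.085, 0, 0, 0, 0],
    [0.085, 0, 0, 0, 0],
    [0.085, 0, 0, 0, 0],
    [0.085, 0, 0, -0.02, 0],
    [0.085, 0, 0, -0.03, 0],
    [0.085, 0, 0, -0.03, 0],
    [0.085, 0, 0, -0.03, 0],
    [0.085, 0, 0, -0.03, 0],
    [0.085, 0, 0, -0.03, 0],
    [0.085, 0, 0, -0.02, 0],
    [0.085, 0, 0, 0, -0.1],
    [0.085, 0, 0, 0, -0.11],
  ],
)

```text
clock: 47.55
eef_pos: [435.6, 27.9, 223.6]
orientation: [[-0.263, 0.965, 0.004], [0.965, 0.263, -0.001], [-0.002, 0.003, -1.0]]
contact_force: [-0.5, -0.4, -0.8]
width: 85.3
grasp_force: 0.0
```

step_arm(
  deltas=[
    [0.085, 0.0122, 0.0262, 0, 0],
    [0.085, 0.0122, 0.0262, 0, 0],
    [0.085, 0.0122, 0.0262, 0, 0],
    [0.085, 0.0122, 0.0262, 0, 0],
    [0.085, 0.0122, 0.0262, 0, 0],
    [0.085, 0.0124, 0.0262, 0, 0],
    [0.085, 0, 0, 0, 0],
    [0.085, 0, 0, 0, 0],
    [0.085, 0, 0, 0, 0],
  ],
)

```text
clock: 48.3
eef_pos: [566.9, 138.8, 221.5]
orientation: [[-0.259, 0.966, -0.002], [0.966, 0.259, -0.001], [-0.001, -0.002, -1.0]]
contact_force: [-0.5, -0.5, 0.6]
width: 85.2
grasp_force: 0.0
```

```bash
python3 - <<'E'
from h import *
q=blank()
go(567.7,139.4,76,105)
cv2.imwrite("pics/s8.png",cv2.resize(q[1]["pixels"][100:310,180:460,::-1],(800,600),interpolation=cv2.INTER_CUBIC))
E
```

```text
TCP [566.9 138.8 221.5] phi 105.0 F [-0.5 -0.5  0.6] t 48.3
top 0.78 z 3.0 world (array([ 366.6, -206.1]), array([71.2, 34. ]), -69.6) tool [-281.1 -282.3  219.3] slope deg [1. 1.]
top 0.5 z 39.5 world (array([603.2, -25.5]), array([67.1, 32.8]), -85.9) tool [-168.    -7.1  182.1] slope deg [-0.5 -0. ]
top 0.46 z 18.0 world (array([610., -36.]), array([236. , 119.4]), 89.1) tool [-179.9   -3.2  203.6] slope deg [0.3 0. ]
top 0.44 z 40.3 world (array([608.9,  34.4]), array([35. , 19.9]), 37.7) tool [-111.6   13.9  181.2] slope deg [-5.4 -4.5]
side 0.62 z 39.2 world (array([607. , -25.4]), array([63.8, 32.6]), -81.7) tool [-168.9   -3.4  182.4] slope deg [1.3 1.7]
pos [567.2 138.3 222.2] phi 104.95 j [  5.  33. -35.  93.  21.  60. -21.] t 48.5 -> shift [  1.1   0.8 146.2] turn -0.0009
```

View pics/s8.png

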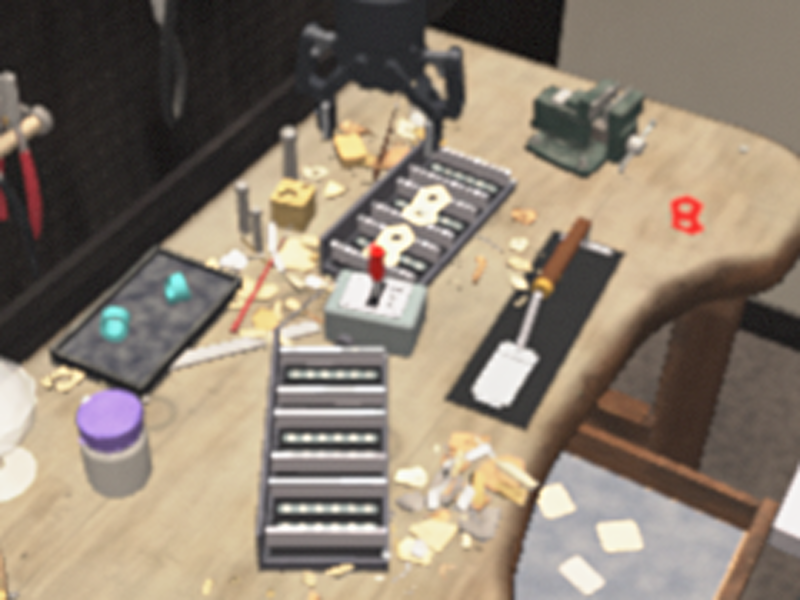

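Both pendants are on the right pad (crop px (430,203) and (388,245)), the lifter stands on its mat and the lever is at centre. Throwing the switch.

step_arm(
  deltas=[
    [0.085, 0.0011, 0.0008, 0.02, 0],
    [0.085, 0, 0, 0.03, 0],
    [0.085, 0, 0, 0.03, 0],
    [0.085, 0, 0, 0.03, 0],
    [0.085, 0, 0, 0.025, 0],
    [0.085, 0, 0, 0.011, 0],
    [0.085, 0, 0, 0, 0],
    [0.085, 0, 0, 0, 0],
    [0, 0, 0, 0, 0],
    [0, 0, 0, 0, 0],
    [0, 0, 0, 0, 0],
    [0, 0, 0, 0, 0],
    [0, 0, 0, 0, 0],
    [0, 0, 0, 0, 0],
    [0, 0, 0, 0, 0],
    [0, 0, 0, 0, 0],
    [0, 0, 0, 0, 0],
    [0, 0, 0, 0, 0],
  ],
  newtons=40,
)

```text
clock: 50.0
eef_pos: [567.6, 140.6, 76.7]
orientation: [[-0.259, 0.966, -0.001], [0.966, 0.259, -0.001], [-0.001, -0.001, -1.0]]
contact_force: [-3.0, -1.5, 5.3]
width: 15.6
grasp_force: 40.6
```

step_arm(
  deltas=[
    [0.0, -0.0037, 0, 0.0002, 0],
    [0.0, -0.0037, 0, 0.0004, 0],
    [0.0, -0.0036, 0, 0.0007, 0],
    [0.0, -0.0036, 0, 0.001, 0],
    [0.0, -0.0034, 0, 0.0013, 0],
    [0.0, -0.0034, 0, 0.0014, 0],
    [0.0, -0.0032, 0, 0.0018, 0],
    [0.0, -0.0032, 0, 0.0019, 0],
    [0.0, 0, 0, 0, 0],
    [0.0, 0, 0, 0, 0],
    [0.0, 0, 0, 0, 0],
  ],
)

```text
clock: 50.92
eef_pos: [574.3, 116.0, 68.7]
orientation: [[-0.26, 0.966, -0.001], [0.966, 0.26, 0.002], [0.003, -0.0, -1.0]]
contact_force: [-4.5, 0.0, 9.5]
width: 15.8
grasp_force: 43.4
```

```bash
python3 - <<'E'
from h import *
go(574.9,112.6,66.5,105)
print(robot.read_state()["contact_force"])
E
```

```text
pos [574.3 116.   68.7] phi 105.08 j [  4.  44. -29. 101.  30.  43. -25.] t 50.92 -> shift [-3.4 -0.3  2.2] turn 0.0014
[-4.5093617   0.04051496  9.49202634]
```

step_arm(
  deltas=[
    [0.0, -0.0025, 0, 0.0015, 0],
    [0.0, 0, 0, 0, 0],
    [0.085, 0, 0, 0, 0],
    [0.085, 0, 0, 0, 0],
    [0.085, 0, 0, 0, 0],
    [0.085, 0, 0, 0, 0],
    [0.085, 0, 0, 0, 0],
    [0.085, 0, 0, 0, 0],
    [0.085, 0, 0, 0, 0],
    [0.085, 0, 0, -0.02, 0],
    [0.085, 0, 0, -0.03, 0],
    [0.085, 0, 0, -0.03, 0],
    [0.085, 0, 0, -0.03, 0],
    [0.085, 0, 0, -0.03, 0],
    [0.085, 0, 0, -0.01, 0],
    [0.085, 0, 0, 0, 0],
    [0.085, 0, 0, 0, 0],
  ],
)

```text
clock: 52.33
eef_pos: [575.8, 111.2, 215.4]
orientation: [[-0.259, 0.966, -0.0], [0.966, 0.259, -0.001], [-0.0, -0.001, -1.0]]
contact_force: [0.3, 0.4, -1.0]
width: 85.0
grasp_force: 0.0
```

```bash
python3 - <<'E'
from h import *
q=blank()
cv2.imwrite("pics/s9.png",cv2.resize(q[1]["pixels"][100:310,180:460,::-1],(800,600),interpolation=cv2.INTER_CUBIC))
E
```

```text
TCP [575.8 111.2 215.4] phi 105.0 F [ 0.3  0.4 -1. ] t 52.33
top 0.71 z 38.8 world (array([604.5, -29.4]), array([58.9, 32.2]), -89.7) tool [-143.2   -8.6  176.6] slope deg [-0.7 -1.9]
top 0.7 z 2.9 world (array([ 371.1, -218.3]), array([43.1, 35.9]), -66.2) tool [-265.2 -282.9  212.7] slope deg [-0.5 -5.1]
side 0.52 z 19.4 world (array([527. , 296.5]), array([289.7, 116.4]), -59.3) tool [191.7   1.  195.9] slope deg [ 0.5 -0. ]
side 0.49 z 23.1 world (array([615.1, -20.1]), array([259. , 140.9]), -88.4) tool [-136.9    4.1  192.4] slope deg [ 1.3 -0.2]
side 0.47 z 40.3 world (array([604.3,  50.7]), array([63.3, 27.6]), 88.8) tool [-65.8  12.  175.1] slope deg [-0.1  0.5]
```

View pics/s9.png

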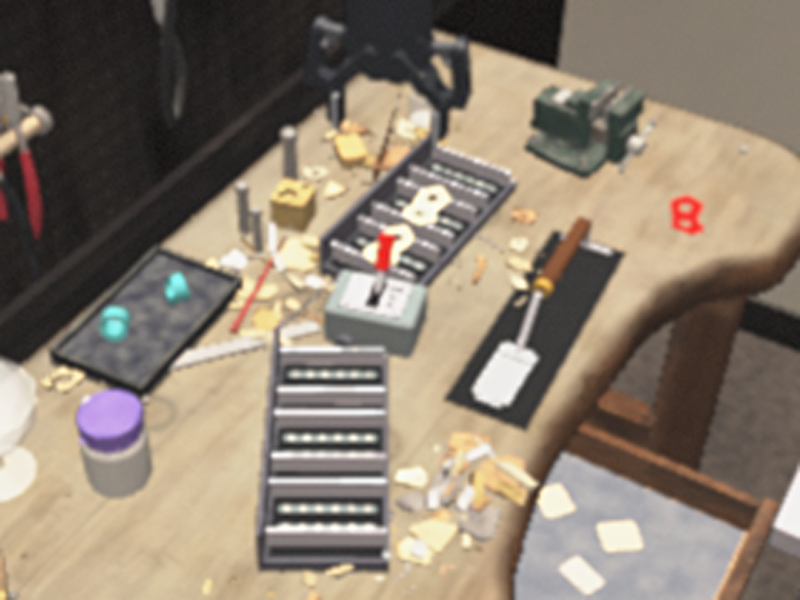

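Lever leans to the right (crop px (384,250)). A quick numeric check of its angle, then I hand in.

```bash
python3 - <<'E'
from h import *
q=robot.read_camera("side");im=q["pixels"].astype(int)
m=(im[...,0]>130)&(im[...,1]<90)&(im[...,2]<90);v,u=np.nonzero(m);k=np.hypot(u-314,v-188)<20
obs=np.array([u[k].mean(),v[k].mean()]);best={}
a=np.radians(15)
for th in(0,.6,.9,1.0,1.1,1.2):
    l=.6-th;X=[[567.7-r*np.sin(l)*np.sin(a),139.4+r*np.sin(l)*np.cos(a),44+r*np.cos(l)] for r in(49,)]
    print(th,project(q,X)[0].round(1))
print("observed",obs.round(1),k.sum())
ok=np.hypot(*(obs-project(q,[[567.7+27.7*np.sin(a),139.4-27.7*np.cos(a),84.4]])[0]))
print(ok)
if ok<4: print(robot.hand_in())
E
```

```text
0 [309.  201.2]
0.6 [311.8 192.4]
0.9 [313.3 189.7]
1.0 [313.7 189.2]
1.1 [314.2 188.8]
1.2 [314.6 188.5]
observed [314.  187.9] 47
0.9193093179232975
the job is handed in; nothing more can be done
None
```

The job is handed in. Two pendants were there, and both now lie on the right pad, moved with the light off; the lifter is back on its mat, the switch is on the right pad, and the bystanders were left alone.

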